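Fetch the calibration weight from behind the reagent jars

TASK

Clear the three amber jars off the tray and stand them all on the green mat, then fetch the steel weight from behind them and stand it on the balance pan, wholly inside the black circle. Then, leaving the weight on the balance, put each jar back upright, wholly on the tray pad of its own cap's colour. Set everything down gently, never tip a jar over, and leave the green flask alone.

Things in the scene. Friction and masses are not known exactly. Their poses are not given: they have to be found in the camera images.
- jar_red_center (a point): Loose amber glass jar with a white label band and a red screw cap: upright cylinder 42 mm in diameter, 76 mm tall (glass 60 mm, then the cap, 38 mm in diameter, 16 mm high), 0.11 to 0.21 kg. The point is the jar's centre, half-way up (38 mm above its underside, on the glass); its z axis is the jar's axis. At the start it stands on the red pad.
- jar_blue_center (a point): Loose amber glass jar with a white label band and a blue screw cap: upright cylinder 42 mm in diameter, 76 mm tall (glass 60 mm, then the cap, 38 mm in diameter, 16 mm high), 0.11 to 0.21 kg. The point is the jar's centre, half-way up (38 mm above its underside, on the glass); its z axis is the jar's axis. At the start it stands on the blue pad.
- jar_yellow_center (a point): Loose amber glass jar with a white label band and a yellow screw cap: upright cylinder 42 mm in diameter, 76 mm tall (glass 60 mm, then the cap, 38 mm in diameter, 16 mm high), 0.11 to 0.21 kg. The point is the jar's centre, half-way up (38 mm above its underside, on the glass); its z axis is the jar's axis. At the start it stands on the yellow pad.
- pad_red: Fixed flat red disc, 62 mm in diameter and 2 mm thick, on the grey store tray: the home of the jar with the red cap. The origin is the centre of its underside, z up, so a jar's underside rests 2 mm above it. Each start draws which colour is left, right or in front of the weight; each pad's centre lies about 55 mm from where the weight starts in front and on either side of it (jar and weight are then about 14 mm apart).
- pad_blue: Fixed flat blue disc, 62 mm in diameter and 2 mm thick, on the grey store tray: the home of the jar with the blue cap. The origin is the centre of its underside, z up, so a jar's underside rests 2 mm above it. Each start draws which colour is left, right or in front of the weight; each pad's centre lies about 55 mm from where the weight starts in front and on either side of it (jar and weight are then about 14 mm apart).
- pad_yellow: Fixed flat yellow disc, 62 mm in diameter and 2 mm thick, on the grey store tray: the home of the jar with the yellow cap. The origin is the centre of its underside, z up, so a jar's underside rests 2 mm above it. Each start draws which colour is left, right or in front of the weight; each pad's centre lies about 55 mm from where the weight starts in front and on either side of it (jar and weight are then about 14 mm apart).
- weight_center (a point): Loose stainless steel 500 g calibration weight on the store tray behind and between the jars: upright cylinder 40 mm in diameter and 42 mm high with a thin neck and a 22 mm knob on top, 58 mm tall in all. The point is half-way up (29 mm above its underside, on the cylinder); z is its axis. The tray floor under it is 8 mm above the table; the tray (220 x 160 mm) has a rim 12 mm above the table, and two small stoppers, 20 mm tall, lie in its front corners.
- pan (a point): Middle of the upper face of the electronic balance's round aluminium pan, 120 mm in diameter, 70 mm above the table, with a black circle 70 mm across drawn round its middle. The pan does not give. The balance is a fixed white case, 240 x 170 mm, whose upper side is 54 mm high; its length lies along this point's x axis with the case's centre 40 mm towards -x. It stands to the left or to the right of the tray.
- mat: Fixed flat green mat, 260 mm (its x) by 120 mm (its y), 3 mm thick: the side area where jars may be parked. The origin is the centre of its underside. It lies on the other side of the tray from the balance.
- flask: Green glass conical flask with a black stopper, a loose bystander to be left alone: foot 62 mm in diameter, 92 mm tall, between the robot and the tray. The origin is the centre of its underside.

How it is judged (in metres and radians):
On the way, in this order (a step that is already met when the one before it is completed fails the run):
1. all three jars stand on the green mat, and the weight is still in its place (x of jar_red_center in the frame of mat between -0.13 and 0.13 m and y of jar_red_center in the frame of mat between -0.06 and 0.06 m and z of each of jar_red_center, jar_blue_center, jar_yellow_center in the frame of mat below 0.047 m and angle between each of jar_red_center, jar_blue_center, jar_yellow_center's own z axis and vertical below 0.15 rad and x of jar_blue_center in the frame of mat between -0.13 and 0.13 m and y of jar_blue_center in the frame of mat between -0.06 and 0.06 m and x of jar_yellow_center in the frame of mat between -0.13 and 0.13 m and y of jar_yellow_center in the frame of mat between -0.06 and 0.06 m and distance of weight_center from where it was at the start of the episode below 0.03 m), for 0.2 s.
2. the weight stands inside the circle on the pan while the jars are still on the mat (horizontal distance between weight_center and pan below 0.015 m and z of weight_center in the frame of pan between 0.024 and 0.034 m and angle between weight_center's own z axis and vertical below 0.1 rad and linear speed of weight below 0.02 m/s and x of jar_red_center in the frame of mat between -0.13 and 0.13 m and y of jar_red_center in the frame of mat between -0.06 and 0.06 m and z of each of jar_red_center, jar_blue_center, jar_yellow_center in the frame of mat below 0.047 m and angle between each of jar_red_center, jar_blue_center, jar_yellow_center's own z axis and vertical below 0.15 rad and x of jar_blue_center in the frame of mat between -0.13 and 0.13 m and y of jar_blue_center in the frame of mat between -0.06 and 0.06 m and x of jar_yellow_center in the frame of mat between -0.13 and 0.13 m and y of jar_yellow_center in the frame of mat between -0.06 and 0.06 m), for 0.2 s.
At the end, for the whole second after the job is handed in: The weight stands upright and at rest on the balance pan with its axis within 15 mm of the pan's middle, and each jar stands upright and at rest on the pad of its cap's colour with its axis within 12 mm of the pad's centre; all are released (horizontal distance between weight_center and pan below 0.015 m and z of weight_center in the frame of pan between 0.024 and 0.034 m and angle between each of weight_center, jar_red_center, jar_blue_center, jar_yellow_center's own z axis and vertical below 0.1 rad and linear speed of each of weight, jar_red, jar_blue, jar_yellow below 0.02 m/s and horizontal distance between jar_red_center and pad_red below 0.012 m and z of jar_red_center in the frame of pad_red between 0.035 and 0.045 m and horizontal distance between jar_blue_center and pad_blue below 0.012 m and z of jar_blue_center in the frame of pad_blue between 0.035 and 0.045 m and horizontal distance between jar_yellow_center and pad_yellow below 0.012 m and z of jar_yellow_center in the frame of pad_yellow between 0.035 and 0.045 m); the robot touches nothing.
It fails at once if a jar is tipped over (more than 45 degrees) (angle between any of jar_red_center, jar_blue_center, jar_yellow_center's own z axis and vertical above 0.785 rad).
It fails at once if a jar is dropped (faster than 0.6 m/s when nearly down) ((height (world z) of jar_red_center below 0.067 m and linear speed of jar_red above 0.6 m/s) or (height (world z) of jar_blue_center below 0.067 m and linear speed of jar_blue above 0.6 m/s) or (height (world z) of jar_yellow_center below 0.067 m and linear speed of jar_yellow above 0.6 m/s)).
It fails at once if the weight is dropped or banged onto the pan (faster than 0.45 m/s within 15 mm of it) (horizontal distance between weight_center and pan below 0.06 m and z of weight_center in the frame of pan below 0.044 m and linear speed of weight above 0.45 m/s).
It fails at once if the flask is pushed more than 30 mm or knocked over (distance of flask from where it was at the start of the episode above 0.03 m or angle between flask's own z axis and vertical above 0.5 rad).
It also fails if it takes over 141 s, if anything falls off the work surface, if the arm or the gripper's body presses on something with over 40 N, if the wrist force passes 120 N, or if a joint passes its speed limit or range.

ROBOT

A 6-joint arm with a two-finger parallel gripper is mounted at the origin on the work surface. World frame = base frame: x ahead of the robot, y to its left, z up, the work surface at z = 0. Lengths are in mm, angles in rad, forces in N, time in s.
With the tool pointing down it reaches from about 275 to 750 mm from the base axis. Payload 10.2 kg.
Tool frame: the origin (TCP) lies midway between the tips of the shut fingers; the grasp point (between the pads) lies 19 mm behind it; z points along the fingers, y is the direction in which the jaws open and shut (so a half turn about z gives the same grasp; the last joint's range is limited). The gripper opens to 85 mm and grips with 20 to 120 N. Pads are 22 mm wide; open, the fingers measure 114 mm over their backs; the gripper's body (76 mm by 85 mm) begins 54 mm behind the grasp point. The pads swing forward as they close: fully open they stand 13 mm farther back than shut.
Start: joints at [-1.335, 0.313, 1.498, -0, 1.331, -0.223], TCP at [232.497, -470.719, 231.294] pointing down, gripper open.
Joint ranges: [-2.94, 2.94], [-0.97, 2.17], [0.19, 2.56], [-1.23, 4.37], [0.02, 3.11], [-2.88, 2.88]. Speed limits (rad/s): [2.39, 2.39, 3.01, 3.14, 3.14, 3.14].

INTERFACE

Orientations are given as a unit quaternion [w, x, y, z].
In Python, from rig import ctrl gives the robot as it stands.
- The arm moves only by the tool carry_out, never from a script. Its argument "plan" is a list of rows, each a list of 3 entries, a list of its own where there are three numbers: the finger opening in mm, from 0 to 85.4, then the shift along the tool's x, y, z in mm, then the turn, a rotation vector about the tool's x, y, z in units of 6 degrees (1.0 is 6 degrees). In form: [[grip, [x, y, z], [ax, ay, az]], ...]. A call has 1 to 20 rows; each row shifts and turns the commanded pose from where the row before left it, along the tool's axes as they then stand; what a row does not reach is not made up. A row lasts 1/12 s, in which the tool goes at most 41.7 mm and 7.16 degrees, less where a joint would pass 70% of its speed; a pose out of reach is approached as far as the arm can. A call with a gripper value outside its range is refused whole. The fingers move at their own pace and stop on an object; "grip_force" is the grip in N (left out, the last holds). Time passes only in rows, so rows that do not move let the fingers close. It gives the time, the measured TCP pose, the force and the opening at its end, in the units of the state.
- ctrl.sense(): the state, without advancing time (a new reading comes with each control period).
- ctrl.capture(name): name is "scene" or "top" or "wrist"; returns a dict with "color" (420x560x3 uint8, blue, green, red), "range_z" (420x560 float32, mm along the optical axis (not along the pixel's ray), 0 where there is no reading), "fx", "fy", "cx", "cy" (pixels), "cam_to_world" (4x4, takes a point from camera to world coordinates); the wrist camera has in their place "tool_from_camera" (4x4, takes a point from camera to tool coordinates, whose origin is the TCP and whose axes are the flange's). Camera axes: x right, y up, looking along -z (the intrinsics and any distortion apply to the point x, -y, -z); pixel columns grow to the right and rows downward; lengths in mm; the calibration is good to about 2 mm. A picture is of the moment at which its call begins: read the wrist's pose just before it.
- ctrl.finish_job(): hands the job in, once; it reports no verdict.
The state is a dict: "time_s": time; "joints": joint angles; "dq": joint speeds; "tau": joint torques, N m; "eef_pos": TCP position; "ee_rot": TCP orientation; "force": force on the tool from outside, world axes, zero at the start; "wrist_torque": the same for the moment, N m; "grip_width": opening from 0.0 (shut) to 1.0 (fully open).
Only numpy, scipy, OpenCV 4.12 (cv2) and the standard library are available. Lean on these libraries where they do the work, as an engineer would, in place of code of your own. Each camera call takes 0.05 s, during which the arm holds its last target.

## Working session

There is one attempt and no reset: what is moved stays moved. The work goes in short steps, Python scripts to look and compute and a tool call to move; the robot and the scene stay as the last step left them, time stands still between calls to the robot, and variables do not carry over. Pictures are saved under pics/ and viewed, and the job is handed in when it is done.

Besides the shell and the picture viewer there is one more tool, called after "Request:" by a JSON object that holds its "fn" and its "kwargs". carry_out: Moves the arm, as the interface text tells. Its arguments: {"type":"object","properties":{"plan":{"type":"array"},"grip_force":{"type":"number"}},"required":["plan"]}

```bash
ls; mkdir -p pics; python3 - <<'E'
from rig import ctrl
import cv2,numpy as np
print(ctrl.sense())
for n in ["scene","top","wrist"]:
    c=ctrl.capture(n); cv2.imwrite(f"pics/{n}0.png",c["color"])
    np.savez(f"{n}0.npz",**{k:v for k,v in c.items()})
    print(n,[(k,np.round(v,3).tolist()) for k,v in c.items() if k not in("color","range_z")])
E
```

```text
pics
{'time_s': 0.0, 'joints': array([-1.33540510e+00,  3.13421892e-01,  1.49843469e+00,  3.37391084e-05,
        1.33101094e+00, -2.23401878e-01]), 'dq': array([ 0.00038427,  0.00080905, -0.00014639,  0.00137305, -0.00023688,
       -0.00037705]), 'tau': array([-5.05394928e-04, -4.12260211e+01, -2.59742153e+01, -2.22077460e-04,
        4.17216957e-03, -4.15690650e-06]), 'eef_pos': array([ 232.43908664, -470.45351074,  230.75036339]), 'ee_rot': array([-6.37523322e-04,  9.73804506e-01,  2.27385968e-01,  1.25628455e-05]), 'force': array([-0.46032463, -0.53540498, -0.30578644]), 'wrist_torque': array([ 0.01513496, -0.05141566, -0.01931156]), 'grip_width': 1.0020089221141668}
scene [('fx', 383.81), ('fy', 383.81), ('cx', 280.203), ('cy', 204.959), ('cam_to_world', [[-0.026, -0.81, 0.585, 966.123], [1.0, -0.027, 0.007, -17.277], [0.01, 0.585, 0.811, 692.22], [0.0, 0.0, 0.0, 1.0]])]
top [('fx', 420.648), ('fy', 420.648), ('cx', 279.413), ('cy', 210.554), ('cam_to_world', [[0.01, 0.994, -0.11, 446.364], [-1.0, 0.013, 0.028, -0.405], [0.029, 0.109, 0.994, 847.961], [0.0, 0.0, 0.0, 1.0]])]
wrist [('fx', 312.399), ('fy', 312.399), ('cx', 273.537), ('cy', 207.91), ('tool_from_camera', [[-0.0, 0.951, 0.308, 78.716], [1.0, -0.0, 0.001, -1.091], [0.001, 0.308, -0.951, -141.898], [0.0, 0.0, 0.0, 1.0]])]
```

View pics/scene0.png

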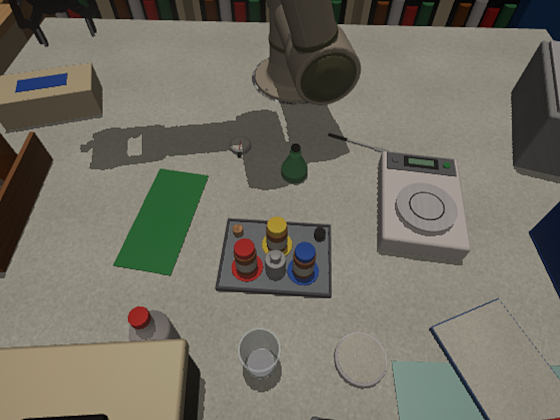

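View pics/top0.png

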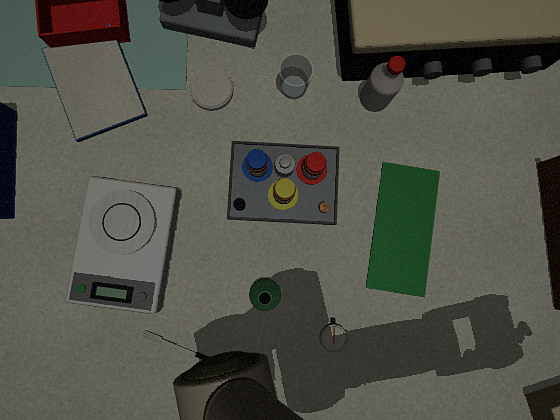

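The top view shows up = +x and right = −y. In it, blue is left at (257,165), red right at (314,167), yellow in front at (284,193), the weight at (285,164), the mat to the right, the balance to the left, and the flask at (265,294). I'll enlarge for exact pixels.

```bash
cat > h.py <<'E'
import numpy as np,cv2
from scipy.spatial.transform import Rotation as R
class V:
    def __init__(s,c,T):
        s.c=c; s.T=np.array(T); s.im=c["color"]; s.d=c["range_z"]
        s.f=[float(c[k]) for k in("fx","fy","cx","cy")]
    def dirn(s,u,v):
        fx,fy,cx,cy=s.f
        return s.T[:3,:3]@np.array([(u-cx)/fx,-(v-cy)/fy,-1.])
    def atz(s,u,v,z):
        d=s.dirn(u,v); o=s.T[:3,3]; return o+d*(z-o[2])/d[2]
    def dep(s,u,v,k=1):
        p=s.d[int(v)-k:int(v)+k+1,int(u)-k:int(u)+k+1]; p=p[p>0]
        return s.T[:3,3]+s.dirn(u,v)*np.median(p)
    def cloud(s):
        fx,fy,cx,cy=s.f; v,u=np.mgrid[0:s.d.shape[0],0:s.d.shape[1]]
        P=np.stack([(u-cx)/fx,-(v-cy)/fy,-np.ones(u.shape)],-1)*s.d[...,None]
        P=P@s.T[:3,:3].T+s.T[:3,3]; P[s.d<=0]=np.nan; return P
    def proj(s,p):
        fx,fy,cx,cy=s.f; q=s.T[:3,:3].T@(np.asarray(p,float)-s.T[:3,3])
        return [cx+fx*q[0]/-q[2], cy-fy*q[1]/-q[2]]
def tri(vs):  # [(V,u,v)..]
    A=np.zeros((3,3));b=np.zeros(3)
    for w,u,v in vs:
        d=w.dirn(u,v); d/=np.linalg.norm(d); M=np.eye(3)-np.outer(d,d); A+=M; b+=M@w.T[:3,3]
    p=np.linalg.solve(A,b)
    res=[np.linalg.norm((np.eye(3)-np.outer(d/np.linalg.norm(d),d/np.linalg.norm(d)))@(p-w.T[:3,3])) for w,u,v in vs for d in [w.dirn(u,v)]]
    return p,res
def load(n,i=0):
    c=dict(np.load(f"{n}{i}.npz")); return V(c,c["cam_to_world"])
def live(n):
    from rig import ctrl
    s=ctrl.sense(); c=ctrl.capture(n)
    if n=="wrist":
        T=np.eye(4); q=s["ee_rot"]; T[:3,:3]=R.from_quat([q[1],q[2],q[3],q[0]]).as_matrix(); T[:3,3]=s["eef_pos"]
        T=T@np.array(c["tool_from_camera"])
    else: T=c["cam_to_world"]
    return V(c,T),s
E
python3 - <<'E'
import cv2
from h import *
t=load("top");s=load("scene")
cv2.imwrite("pics/tc.png",cv2.resize(t.im[135:230,220:345],None,fx=6,fy=6,interpolation=cv2.INTER_CUBIC))
cv2.imwrite("pics/sc.png",cv2.resize(s.im[205:305,205:345],None,fx=5.7,fy=5.7,interpolation=cv2.INTER_CUBIC))
for n,v in(("t",t),("s",s)):
    hsv=cv2.cvtColor(v.im,cv2.COLOR_BGR2HSV); P=v.cloud()
    for nm,lo,hi in(("blue",100,130),("red",-8,8),("yel",18,32)):
        h=hsv[...,0].astype(int); h=np.where(h>172,h-180,h)
        with np.errstate(invalid='ignore'):
            m=(h>=lo)&(h<=hi)&(hsv[...,1]>120)&(hsv[...,2]>60)&(P[...,0]>350)&(P[...,0]<650)&(abs(P[...,1])<130)
            top=m&(P[...,2]>80); pad=m&(P[...,2]<20)
        for k,mm in(("cap",top),("pad",pad)):
            print(n,nm,k,mm.sum(),np.round(np.nanmedian(P[mm],0),1),np.round(np.nanmin(P[mm],0),1),np.round(np.nanmax(P[mm],0),1))
E
```

```text
t blue cap 300 [627.3  22.3  85.4] [610.5   3.9  82.3] [645.   39.   89.8]
t blue pad 240 [617.   21.8   9.7] [598.2  -8.1   5.6] [649.8  52.8  14.4]
t red cap 302 [623.6 -88.7  85.5] [ 606.5 -105.9   81.3] [641.2 -70.2  90.3]
t red pad 244 [610.3 -75.2   9.7] [ 593.7 -118.5    5.7] [649.3 -56.7  17.6]
t yel cap 317 [572.3 -31.6  85.7] [555.1 -48.4  82.7] [591.1 -13.3  89.2]
t yel pad 285 [558.1 -23.1   9.5] [541.9 -61.3   4.3] [599.1  -0.6  13.4]
s blue cap 293 [628.7  24.6  86.1] [609.8   6.7  80.2] [645.   41.   88.9]
s blue pad 191 [637.   19.6  10. ] [608.3  -5.6   6.7] [649.9  55.   13.3]
s red cap 304 [624.8 -85.8  86. ] [ 605.2 -103.9   80.2] [641.3 -67.1  88.7]
s red pad 264 [636.4 -75.3  10.2] [ 600.5 -114.5    7. ] [649.9 -54.5  18. ]
s yel cap 274 [575.2 -27.8  86. ] [556.6 -46.3  80. ] [591.  -10.3  89.2]
s yel pad 164 [577.5 -11.5  10.3] [518.4 -58.    6.9] [596.6   1.7  15.8]
```

View crops.

View pics/tc.png

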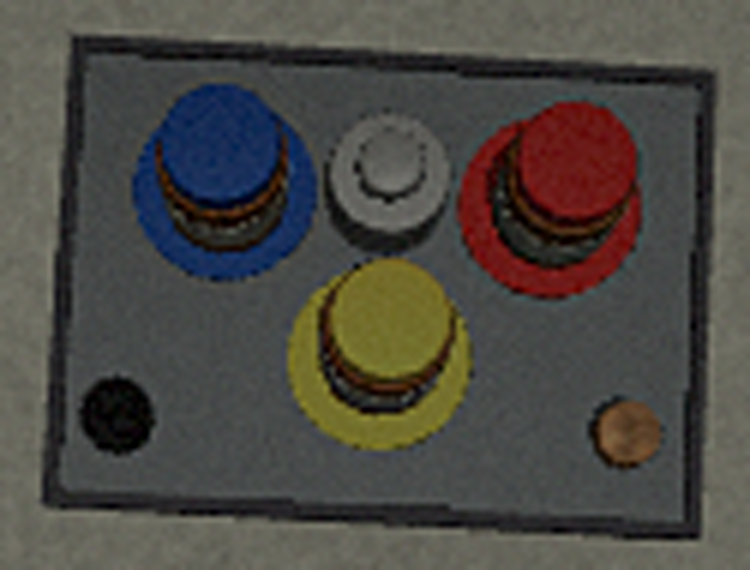

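View pics/sc.png

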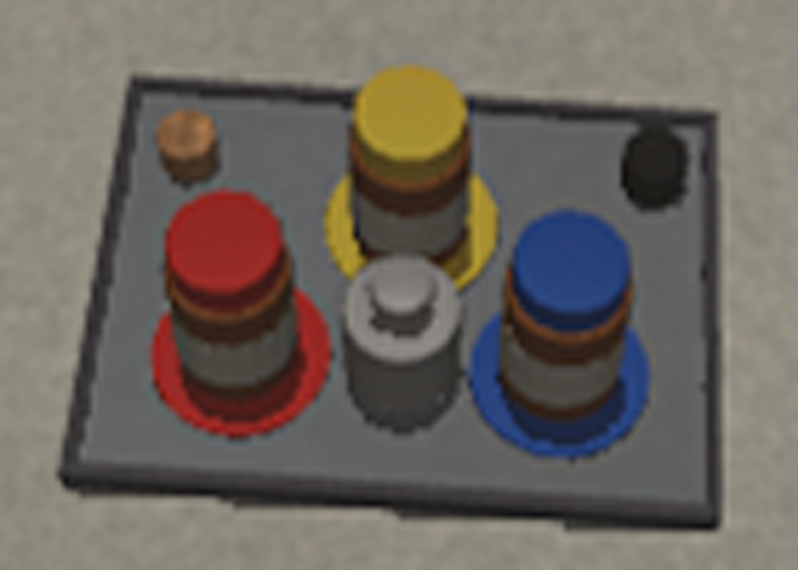

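View pics/wrist0.png

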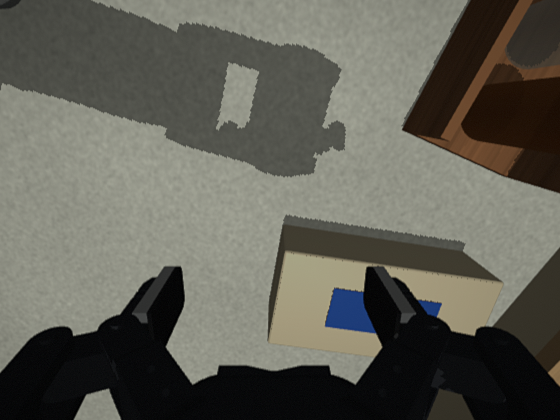

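```bash
python3 - <<'E'
import cv2
from h import *
for n in("top","scene"):
    v=load(n); P=v.cloud(); hsv=cv2.cvtColor(v.im,cv2.COLOR_BGR2HSV)
    with np.errstate(invalid='ignore'):
        m=((hsv[...,0]>50)&(hsv[...,0]<75)&(hsv[...,1]>120)&(P[...,1]<-100)&(P[...,2]<20)).astype(np.uint8)
    n_,l,st,_=cv2.connectedComponentsWithStats(m); k=1+np.argmax(st[1:,4]); mm=l==k
    Q=np.array([v.atz(u,w,3)[:2] for w,u in np.argwhere(mm)],np.float32)
    r=cv2.minAreaRect(Q); print(n,"mat",mm.sum(),r,np.round(np.nanmedian(P[mm],0),1), np.round(cv2.boxPoints(r),0).tolist())
    # weight: body top ring & knob
    with np.errstate(invalid='ignore'):
        w=(P[...,0]>590)&(P[...,0]<670)&(P[...,1]>-55)&(P[...,1]<-5)&(hsv[...,1]<60)
        for lo,hi in((59,72),(45,56)):
            q=w&(P[...,2]>lo)&(P[...,2]<hi); print("weight",lo,q.sum(),np.round(np.nanmedian(P[q],0),1),np.round(np.nanmin(P[q],0),1),np.round(np.nanmax(P[q],0),1))
        q=(P[...,2]>65)&(P[...,2]<76)&(P[...,1]>100)&(P[...,1]<330)&(P[...,0]>350)&(P[...,0]<620)
        pts=P[q][:,:2].astype(np.float32); c=cv2.minEnclosingCircle(pts); print("pan",q.sum(),c,np.round(np.nanmedian(P[q],0),1),cv2.minAreaRect(pts))
        q=(P[...,2]>48)&(P[...,2]<60)&(P[...,1]>100)&(P[...,1]<400)&(P[...,0]>300)&(P[...,0]<680)
        print("case",cv2.minAreaRect(P[q][:,:2].astype(np.float32)))
        q=(P[...,2]>75)&(P[...,2]<100)&(P[...,1]>-60)&(P[...,1]<60)&(P[...,0]>330)&(P[...,0]<500)
        print("flask",np.round(np.nanmedian(P[q],0),1))
t=load("top")
cv2.imwrite("pics/pan.png",cv2.resize(t.im[170:320,60:190],None,fx=4,fy=4,interpolation=cv2.INTER_CUBIC))
E
```

```text
top mat 7386 ((507.35455322265625, -275.1461181640625), (119.28223419189453, 259.4286193847656), 81.31578826904297) [ 503.7 -275.     2.7] [[370.0, -315.0], [627.0, -354.0], [645.0, -236.0], [388.0, -197.0]]
weight 59 100 [625.8 -32.1  65. ] [615.9 -41.9  59.7] [636.2 -22.6  70. ]
weight 45 222 [622.8 -31.   49.5] [607.  -50.4  45.3] [645.4 -13.4  52.9]
pan 3367 ((508.37237548828125, 268.1068115234375), 60.517234802246094) [507.6 267.3  69.7] ((507.9813232421875, 267.6752014160156), (118.72010040283203, 118.91999816894531), 64.28630828857422)
case ((468.6661376953125, 272.1397705078125), (169.6915283203125, 239.67454528808594), 82.8407211303711)
flask [375.    3.3  90.7]
scene mat 5465 ((507.59771728515625, -272.68072509765625), (118.07406616210938, 257.43017578125), 81.27206420898438) [ 524.6 -273.9    3.1] [[371.0, -312.0], [626.0, -351.0], [644.0, -234.0], [389.0, -195.0]]
weight 59 107 [627.3 -29.   65.6] [616.4 -38.6  59.5] [637.3 -18.1  67.6]
weight 45 228 [631.8 -28.6  50.1] [590.3 -48.2  45.1] [645.1 -10.4  53.1]
pan 2327 ((506.9247131347656, 271.521240234375), 61.09748077392578) [511.8 270.1  70.8] ((507.99700927734375, 270.2867126464844), (118.14793395996094, 119.72456359863281), 84.46976470947266)
case ((468.6429748535156, 275.6492919921875), (168.56832885742188, 242.16757202148438), 82.62644958496094)
flask [378.8   5.9  89.3]
```

View pics/pan.png

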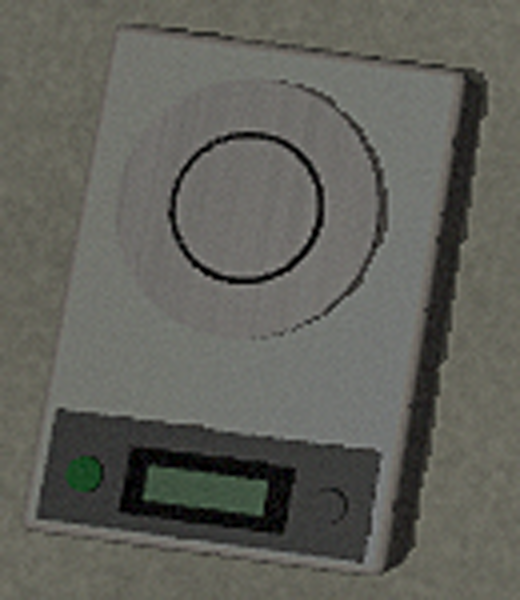

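Pan ≈ (508,269,70), mat centre ≈ (507.5,−274) with its x axis at −8.7°, weight ≈ (626.5,−30.5). Heights match the text: caps 86, knob 65, pan 70. Next I turn the tool to yaw 90°.

Request:
{"fn": "carry_out", "kwargs": {"plan": [[85,[0,0,0],[0,0,-1.06]],[85,[0,0,0],[0,0,-1.06]],[85,[0,0,0],[0,0,-1.06]],[85,[0,0,0],[0,0,-1.06]],[85,[0,0,0],[0,0,-1.06]],[85,[0,0,0],[0,0,-1.06]],[85,[0,0,0],[0,0,-1.06]],[85,[0,0,0],[0,0,-1.06]],[85,[0,0,0],[0,0,-1.06]],[85,[0,0,0],[0,0,-1.06]],[85,[0,0,0],[0,0,0]]], "grip_force": 40}}

```text
time_s: 1.07
eef_pos: [232.4, -470.6, 231.1]
ee_rot: [-0.0, 0.706, 0.708, 0.0]
force: [0.2, -0.4, -0.6]
grip_width: 0.997
```

Request:
{"fn": "carry_out", "kwargs": {"plan": [[85,[24,24.5,0],[0,0,0]],[85,[24,24.5,0],[0,0,0]],[85,[24,24.5,0],[0,0,0]],[85,[24,24.5,0],[0,0,0]],[85,[24,24.5,0],[0,0,0]],[85,[24,24.5,0],[0,0,0]],[85,[24,24.5,0],[0,0,0]],[85,[24,24.5,0],[0,0,0]],[85,[24,24.5,0],[0,0,0]],[85,[24,24.5,0],[0,0,0]],[85,[24,24.5,0],[0,0,0]],[85,[24,24.5,0],[0,0,0]],[85,[24,24.5,0],[0,0,0]],[85,[24,24.5,0],[0,0,0]],[85,[24,24.5,0],[0,0,0]],[85,[24,24.5,0],[0,0,0]],[85,[0,0,0],[0,0,0]],[85,[0,0,0],[0,0,0]]]}}

```text
time_s: 2.57
eef_pos: [625.7, -86.2, 230.4]
ee_rot: [-0.0, 0.708, 0.706, -0.0]
force: [0.3, 0.1, 0.1]
grip_width: 0.997
```

```bash
cat > caps.py <<'E'
import sys
from h import *
v,s=live("wrist"); i=sys.argv[1]
cv2.imwrite(f"pics/w{i}.png",v.im); P=v.cloud(); print(np.round(s["eef_pos"],1),np.round(s["ee_rot"],4),s["grip_width"],s["time_s"])
hsv=cv2.cvtColor(v.im,cv2.COLOR_BGR2HSV)
h=hsv[...,0].astype(int); h=np.where(h>172,h-180,h)
for nm,lo,hi in(("blue",100,130),("red",-8,8),("yel",18,32)):
    with np.errstate(invalid='ignore'):
        m0=(h>=lo)&(h<=hi)&(hsv[...,1]>120)&(hsv[...,2]>50)
        for k,a,b,z in(("cap",73,95,None),("pad",4,16,10)):
            m=(m0&(P[...,2]>a)&(P[...,2]<b)).astype(np.uint8)
            n,l,st,_=cv2.connectedComponentsWithStats(m)
            if n<2: continue
            j=1+np.argmax(st[1:,4])
            if st[j,4]<150: continue
            mm=l==j; zz=np.nanpercentile(P[mm][:,2],60)
            # top face only
            if k=="cap": mm&=(P[...,2]>zz-3.5)
            uv=np.argwhere(mm)[:,::-1]
            Q=np.array([v.atz(x,y,zz)[:2] for x,y in uv],np.float32)
            c,r=cv2.minEnclosingCircle(Q); print(nm,k,mm.sum(),"z",round(float(zz),1),"circ",np.round(c,1),round(r,1),"med",np.round(np.nanmedian(P[mm],0),1), "edge" if (uv.min()<2 or uv[:,0].max()>557 or uv[:,1].max()>417) else "")
E
python3 caps.py 1
```

```text
[625.7 -86.2 230.4] [-5.000e-04  7.080e-01  7.062e-01 -3.000e-04] 0.9965680032323259 2.5667
blue cap 1621 z 85.3 circ [625.4  23.7] 18.7 med [625.6  24.2  85.1] 
blue pad 858 z 9.4 circ [627.2  24. ] 30.8 med [636.5  10.3   9.2] 
red cap 1148 z 85.2 circ [621.5 -85.5] 18.7 med [621.5 -85.3  85.1] 
red pad 765 z 9.3 circ [622.7 -85.7] 30.9 med [627.7 -69.9   9.1] 
yel cap 1381 z 85.3 circ [571.7 -28.7] 18.9 med [571.8 -28.4  85.1] 
yel pad 770 z 9.3 circ [570.1 -28.5] 30.7 med [584.6 -14.6   9.1]
```

View pics/w1.png

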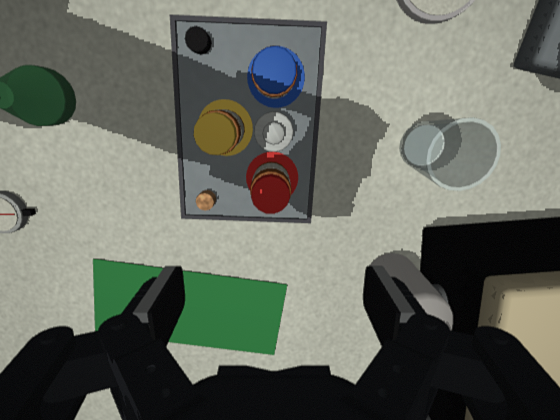

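Wrist camera: red cap at (621.5,−85.5), z 85, on its pad at (622.7,−85.7). That agrees with the fixed cameras to 3 mm. Descending on red.

Request:
{"fn": "carry_out", "kwargs": {"plan": [[85,[0,-3.2,30],[0,0,0]],[85,[0,0,35],[0,0,0]],[85,[0,0,35],[0,0,0]],[85,[0,0,30],[0,0,0]],[85,[0,0,25],[0,0,0]],[85,[0,0,20],[0,0,0]],[85,[0,0,15],[0,0,0]],[85,[0,0,9],[0,0,0]],[85,[0,0,0],[0,0,0]],[60,[0,0,0],[0,0,0]],[50,[0,0,0],[0,0,0]],[45,[0,0,0],[0,0,0]],[40,[0,0,0],[0,0,0]],[35,[0,0,0],[0,0,0]],[35,[0,0,0],[0,0,0]],[35,[0,0,0],[0,0,0]],[35,[0,0,0],[0,0,0]],[35,[0,0,0],[0,0,0]]]}}

```text
time_s: 4.12
eef_pos: [622.5, -87.7, 33.5]
ee_rot: [0.001, 0.708, 0.706, 0.0]
force: [-1.8, 0.6, 5.2]
grip_width: 0.48
```

Width 41 mm, so it is gripped. Lifting and carrying to the far slot on the mat.

Request:
{"fn": "carry_out", "kwargs": {"plan": [[35,[0,0,-5],[0,0,0]],[35,[0,0,-15],[0,0,0]],[35,[0,0,-25],[0,0,0]],[35,[0,0,-30],[0,0,0]],[35,[0,0,-25],[0,0,0]],[35,[-10,-2,0],[0,0,0]],[35,[-20,-3,0],[0,0,0]],[35,[-28,-4,0],[0,0,0]],[35,[-28,-4,0],[0,0,0]],[35,[-28,-4,0],[0,0,0]],[35,[-28,-4,0],[0,0,0]],[35,[-28,-4,0],[0,0,0]],[35,[-20,-4,0],[0,0,0]],[35,[-9,-2,0],[0,0,0]],[35,[0,0,0],[0,0,0]],[35,[0,0,0],[0,0,0]]]}}

```text
time_s: 5.45
eef_pos: [590.6, -285.8, 131.9]
ee_rot: [-0.0, 0.708, 0.706, 0.0]
force: [-0.2, 0.4, -1.8]
grip_width: 0.484
```

```bash
python3 caps.py 2
```

```text
[ 590.6 -285.8  131.9] [-5.000e-04  7.079e-01  7.063e-01  1.000e-04] 0.48388224314085343 5.45
```

View pics/w2.png

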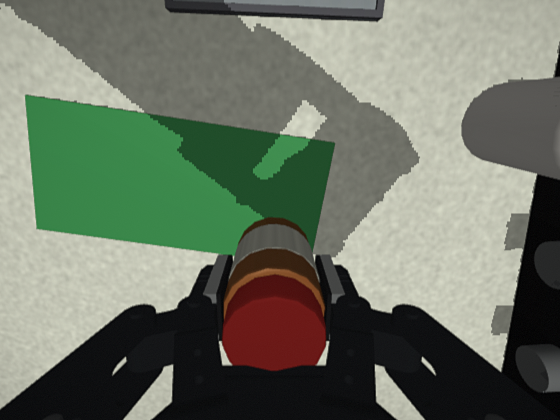

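Request:
{"fn": "carry_out", "kwargs": {"plan": [[35,[0,0,20],[0,0,0]],[35,[0,0,25],[0,0,0]],[35,[0,0,25],[0,0,0]],[35,[0,0,15],[0,0,0]],[35,[0,0,10],[0,0,0]],[35,[0,0,5],[0,0,0]],[35,[0,0,2],[0,0,0]],[35,[0,0,1],[0,0,0]],[35,[0,0,0],[0,0,0]],[35,[0,0,0],[0,0,0]],[35,[0,0,0],[0,0,0]]]}}

```text
time_s: 6.42
eef_pos: [590.9, -286.6, 30.1]
ee_rot: [0.001, 0.708, 0.706, 0.0]
force: [-0.2, -0.0, -0.9]
grip_width: 0.481
```

Request:
{"fn": "carry_out", "kwargs": {"plan": [[35,[0,0,1],[0,0,0]],[35,[0,0,1],[0,0,0]],[35,[0,0,0],[0,0,0]],[35,[0,0,0],[0,0,0]]]}}

```text
time_s: 6.75
eef_pos: [590.6, -286.4, 27.2]
ee_rot: [-0.0, 0.708, 0.706, -0.0]
force: [0.7, -0.6, -1.4]
grip_width: 0.484
```

Request:
{"fn": "carry_out", "kwargs": {"plan": [[35,[0,0,1],[0,0,0]],[35,[0,0,0.5],[0,0,0]],[35,[0,0,0],[0,0,0]],[35,[0,0,0],[0,0,0]]]}}

```text
time_s: 7.08
eef_pos: [590.8, -286.5, 26.6]
ee_rot: [0.0, 0.708, 0.706, -0.0]
force: [-2.8, 0.7, 6.0]
grip_width: 0.481
```

Contact occurred at 26.6 mm, the expected 7 mm lower than on the pad. Releasing, lifting and going over to blue.

Request:
{"fn": "carry_out", "kwargs": {"plan": [[44,[0,0,0],[0,0,0]],[50,[0,0,0],[0,0,0]],[60,[0,0,0],[0,0,0]],[65,[0,0,0],[0,0,0]],[65,[0,0,-10],[0,0,0]],[65,[0,0,-30],[0,0,0]],[70,[0,0,-35],[0,0,0]],[75,[0,0,-35],[0,0,0]],[85,[0,0,-30],[0,0,0]],[85,[20,3.2,0],[0,0,0]],[85,[30,3.2,0],[0,0,0]],[85,[34,3.2,0],[0,0,0]],[85,[34,3.2,0],[0,0,0]],[85,[34,3.2,0],[0,0,0]],[85,[34,3.2,0],[0,0,0]],[85,[34,3.2,0],[0,0,0]],[85,[34,3.2,0],[0,0,0]],[85,[30,3.2,0],[0,0,0]],[85,[18,3.2,0],[0,0,0]],[85,[8,3.2,0],[0,0,0]]]}}

```text
time_s: 8.75
eef_pos: [626.5, 26.2, 166.7]
ee_rot: [0.0, 0.707, 0.707, 0.0]
force: [-0.3, -0.6, -1.4]
grip_width: 0.995
```

Request:
{"fn": "carry_out", "kwargs": {"plan": [[85,[0,0,0],[0,0,0]],[85,[0,0,0],[0,0,0]]]}}

```text
time_s: 8.92
eef_pos: [626.6, 22.8, 166.0]
ee_rot: [0.0, 0.708, 0.706, -0.0]
force: [-0.3, 0.8, 0.5]
grip_width: 0.998
```

```bash
python3 caps.py 3; python3 - <<'E'
from h import *
v,_=live("top"); cv2.imwrite("pics/top3.png",v.im)
E
```

```text
[626.6  22.8 166. ] [ 2.000e-04  7.078e-01  7.064e-01 -1.000e-04] 0.9983013891359714 8.9167
blue cap 1801 z 85.2 circ [625.6  24.8] 18.9 med [625.5  25.1  85. ] 
blue pad 1053 z 9.3 circ [627.1  24.4] 30.9 med [632.2  39.8   9.1] 
red pad 1798 z 9.2 circ [622.5 -85.4] 31.1 med [621.8 -89.    9. ] 
yel cap 1527 z 85.0 circ [571.4 -27.3] 19.5 med [571.7 -27.2  85. ] 
yel pad 993 z 9.3 circ [570.1 -28.1] 31.0 med [575.5 -12.7   9. ]
```

View pics/top3.png

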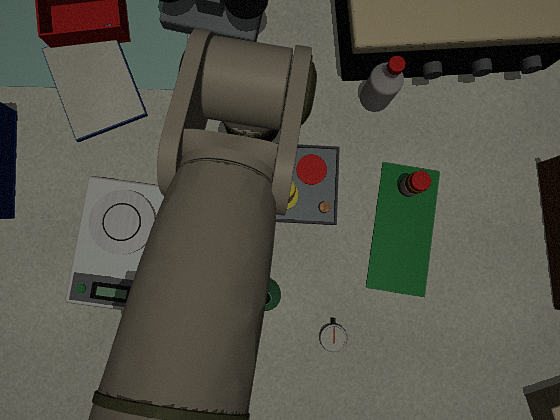

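View pics/w3.png

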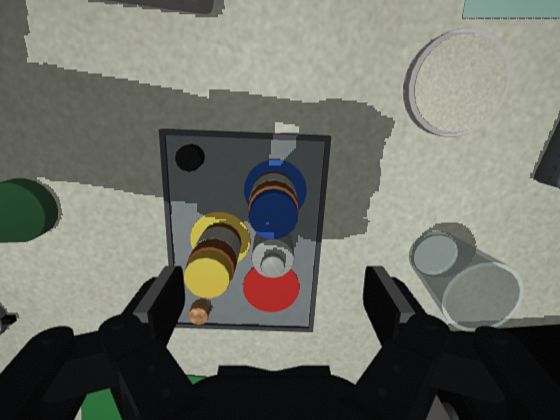

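Red stands upright on the mat. Grasping blue next.

Request:
{"fn": "carry_out", "kwargs": {"plan": [[85,[1.3,-0.5,20],[0,0,0]],[85,[0,0,30],[0,0,0]],[85,[0,0,30],[0,0,0]],[85,[0,0,25],[0,0,0]],[85,[0,0,15],[0,0,0]],[85,[0,0,10],[0,0,0]],[85,[0,0,4],[0,0,0]],[70,[0,0,0],[0,0,0]],[60,[0,0,0],[0,0,0]],[50,[0,0,0],[0,0,0]],[45,[0,0,0],[0,0,0]],[40,[0,0,0],[0,0,0]],[35,[0,0,0],[0,0,0]],[35,[0,0,0],[0,0,0]],[35,[0,0,0],[0,0,0]],[35,[0,0,0],[0,0,0]],[35,[0,0,0],[0,0,0]]]}}

```text
time_s: 10.43
eef_pos: [626.4, 24.7, 33.0]
ee_rot: [0.001, 0.708, 0.706, 0.0]
force: [-2.5, -0.2, 6.2]
grip_width: 0.486
```

Request:
{"fn": "carry_out", "kwargs": {"plan": [[35,[0,0,-5],[0,0,0]],[35,[0,0,-20],[0,0,0]],[35,[0,0,-35],[0,0,0]],[35,[0,0,-35],[0,0,0]],[35,[0,0,-25],[0,0,0]],[35,[-10,-4,0],[0,0,0]],[35,[-20,-8,0],[0,0,0]],[35,[-28,-11.2,0],[0,0,0]],[35,[-28,-11.2,0],[0,0,0]],[35,[-28,-11.2,0],[0,0,0]],[35,[-28,-11.2,0],[0,0,0]],[35,[-28,-11.2,0],[0,0,0]],[35,[-28,-11.2,0],[0,0,0]],[35,[-28,-11.2,0],[0,0,0]],[35,[-28,-11.2,0],[0,0,0]],[35,[-25,-10,0],[0,0,0]],[35,[-15,-6,0],[0,0,0]],[35,[-5,-1.6,0],[0,0,0]],[35,[0,0,0],[0,0,0]],[35,[0,0,0],[0,0,0]]]}}

```text
time_s: 12.1
eef_pos: [506.1, -273.3, 151.3]
ee_rot: [-0.001, 0.708, 0.706, 0.0]
force: [-0.5, -0.5, -2.0]
grip_width: 0.48
```

Request:
{"fn": "carry_out", "kwargs": {"plan": [[35,[0,0,20],[0,0,0]],[35,[0,0,30],[0,0,0]],[35,[0,0,30],[0,0,0]],[35,[0,0,20],[0,0,0]],[35,[0,0,12],[0,0,0]],[35,[0,0,6],[0,0,0]],[35,[0,0,3],[0,0,0]],[35,[0,0,1],[0,0,0]],[35,[0,0,1],[0,0,0]],[35,[0,0,1],[0,0,0]],[35,[0,0,1],[0,0,0]],[35,[0,0,0],[0,0,0]],[35,[0,0,0],[0,0,0]],[35,[0,0,0],[0,0,0]]]}}

```text
time_s: 13.27
eef_pos: [506.2, -274.0, 27.0]
ee_rot: [0.0, 0.708, 0.706, 0.0]
force: [0.2, -0.4, -1.9]
grip_width: 0.482
```

Request:
{"fn": "carry_out", "kwargs": {"plan": [[35,[0,0,1],[0,0,0]],[35,[0,0,0.7],[0,0,0]],[35,[0,0,0],[0,0,0]],[35,[0,0,0],[0,0,0]]]}}

```text
time_s: 13.6
eef_pos: [506.3, -274.1, 25.9]
ee_rot: [0.0, 0.708, 0.706, -0.0]
force: [-2.8, 1.0, 6.6]
grip_width: 0.479
```

Request:
{"fn": "carry_out", "kwargs": {"plan": [[44,[0,0,0],[0,0,0]],[50,[0,0,0],[0,0,0]],[60,[0,0,0],[0,0,0]],[65,[0,0,0],[0,0,0]],[65,[0,0,-10],[0,0,0]],[65,[0,0,-30],[0,0,0]],[70,[0,0,-35],[0,0,0]],[75,[0,0,-35],[0,0,0]],[80,[0,0,-30],[0,0,0]],[80,[10,2.6,0],[0,0,0]],[80,[20,5.3,0],[0,0,0]],[80,[30,7.9,0],[0,0,0]],[80,[30,7.9,0],[0,0,0]],[80,[30,7.9,0],[0,0,0]],[80,[30,7.9,0],[0,0,0]],[80,[30,7.9,0],[0,0,0]],[80,[30,7.9,0],[0,0,0]],[80,[20,5.3,0],[0,0,0]],[80,[11,3,0],[0,0,0]],[80,[5,1.3,0],[0,0,0]]]}}

```text
time_s: 15.27
eef_pos: [571.7, -26.7, 165.2]
ee_rot: [0.0, 0.707, 0.707, 0.0]
force: [0.1, -0.0, 0.2]
grip_width: 0.934
```

Request:
{"fn": "carry_out", "kwargs": {"plan": [[80,[0,0,0],[0,0,1.07]],[80,[0,0,0],[0,0,1.07]],[80,[0,0,0],[0,0,1.07]],[80,[0,0,0],[0,0,1.07]],[80,[0,0,0],[0,0,1.07]],[80,[0,0,0],[0,0,1.07]],[80,[0,0,0],[0,0,1.07]],[80,[0,0,0],[0,0,1.07]],[80,[0,0,0],[0,0,1.07]],[80,[0,0,0],[0,0,1.07]],[80,[0,0,0],[0,0,1.07]],[80,[0,0,0],[0,0,1.07]],[80,[0,0,0],[0,0,1.07]],[80,[0,0,0],[0,0,1.07]],[80,[0,0,0],[0,0,0]],[80,[0,0,0],[0,0,0]]]}}

```text
time_s: 16.6
eef_pos: [571.5, -29.0, 165.2]
ee_rot: [0.0, 1.0, 0.001, -0.0]
force: [-0.2, 0.4, 0.8]
grip_width: 0.937
```

```bash
python3 caps.py 4
```

```text
[571.5 -29.  165.2] [ 1.0e-04  1.0e+00  1.2e-03 -0.0e+00] 0.9369080104083155 16.6
blue cap 431 z 78.0 circ [ 506. -267.] 18.2 med [ 504.3 -263.1   77.8] edge
blue pad 3539 z 9.4 circ [627.3  23.9] 30.9 med [628.2  23.9   9.2] 
red pad 3481 z 9.4 circ [622.7 -85.8] 30.9 med [623.9 -85.8   9.2] 
yel cap 1830 z 85.2 circ [572.5 -29.1] 19.0 med [573.  -29.1  85.1] 
yel pad 951 z 9.4 circ [570.2 -28.6] 30.9 med [585.8 -24.5   9.2]
```

View pics/w4.png

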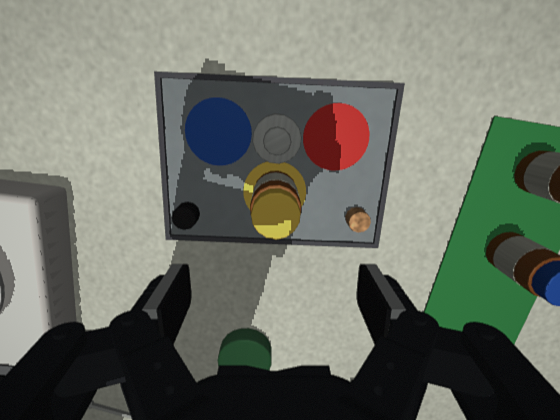

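All three pads are measured now: blue (627.2,24), red (622.6,−85.7), yellow (570.1,−28.4). Descending on yellow with the jaws along y.

Request:
{"fn": "carry_out", "kwargs": {"plan": [[80,[0.5,0,20],[0,0,0]],[80,[0,0,30],[0,0,0]],[80,[0,0,30],[0,0,0]],[80,[0,0,25],[0,0,0]],[80,[0,0,15],[0,0,0]],[80,[0,0,8],[0,0,0]],[80,[0,0,4],[0,0,0]],[70,[0,0,0],[0,0,0]],[60,[0,0,0],[0,0,0]],[50,[0,0,0],[0,0,0]],[45,[0,0,0],[0,0,0]],[40,[0,0,0],[0,0,0]],[35,[0,0,0],[0,0,0]],[35,[0,0,0],[0,0,0]],[35,[0,0,0],[0,0,0]],[35,[0,0,0],[0,0,0]],[35,[0,0,0],[0,0,0]]]}}

```text
time_s: 18.07
eef_pos: [572.7, -28.4, 34.3]
ee_rot: [0.0, 1.0, 0.0, 0.001]
force: [-1.5, -2.6, 6.0]
grip_width: 0.482
```

Request:
{"fn": "carry_out", "kwargs": {"plan": [[35,[0,0,-5],[0,0,0]],[35,[0,0,-20],[0,0,0]],[35,[0,0,-35],[0,0,0]],[35,[0,0,-35],[0,0,0]],[35,[0,0,-25],[0,0,0]],[35,[-6.2,9.3,0],[0,0,0]],[35,[-10.8,16.2,0],[0,0,0]],[35,[-15.5,23.2,0],[0,0,0]],[35,[-15.5,23.2,0],[0,0,0]],[35,[-15.5,23.2,0],[0,0,0]],[35,[-15.5,23.2,0],[0,0,0]],[35,[-15.5,23.2,0],[0,0,0]],[35,[-15.5,23.2,0],[0,0,0]],[35,[-15.5,23.2,0],[0,0,0]],[35,[-15.5,23.2,0],[0,0,0]],[35,[-10.8,16.2,0],[0,0,0]],[35,[-3,4.6,0],[0,0,0]],[35,[0,0,0],[0,0,0]],[35,[0,0,0],[0,0,0]]]}}

```text
time_s: 19.65
eef_pos: [417.3, -259.4, 152.8]
ee_rot: [-0.0, 1.0, -0.0, -0.0]
force: [-0.5, 0.1, -2.1]
grip_width: 0.482
```

Request:
{"fn": "carry_out", "kwargs": {"plan": [[35,[0,0,20],[0,0,0]],[35,[0,0,30],[0,0,0]],[35,[0,0,30],[0,0,0]],[35,[0,0,20],[0,0,0]],[35,[0,0,12],[0,0,0]],[35,[0,0,6],[0,0,0]],[35,[0,0,3],[0,0,0]],[35,[0,0,1],[0,0,0]],[35,[0,0,1],[0,0,0]],[35,[0,0,1],[0,0,0]],[35,[0,0,0],[0,0,0]],[35,[0,0,0],[0,0,0]],[35,[0,0,0],[0,0,0]]]}}

```text
time_s: 20.73
eef_pos: [417.4, -260.1, 29.4]
ee_rot: [0.0, 1.0, 0.0, 0.0]
force: [-0.2, -0.4, -1.2]
grip_width: 0.485
```

Contact is expected at about 27.3.

Request:
{"fn": "carry_out", "kwargs": {"plan": [[35,[0,0,1],[0,0,0]],[35,[0,0,1],[0,0,0]],[35,[0,0,0.5],[0,0,0]],[35,[0,0,0],[0,0,0]],[35,[0,0,0],[0,0,0]]]}}

```text
time_s: 21.15
eef_pos: [417.4, -260.1, 27.3]
ee_rot: [0.0, 1.0, 0.0, 0.0]
force: [-2.4, 2.6, 7.6]
grip_width: 0.479
```

Request:
{"fn": "carry_out", "kwargs": {"plan": [[44,[0,0,0],[0,0,0]],[50,[0,0,0],[0,0,0]],[60,[0,0,0],[0,0,0]],[65,[0,0,0],[0,0,0]],[65,[0,0,-10],[0,0,0]],[65,[0,0,-30],[0,0,0]],[70,[0,0,-35],[0,0,0]],[75,[0,0,-35],[0,0,0]],[80,[0,0,-30],[0,0,0]],[80,[10,-11,0],[0,0,0]],[80,[20,-22,0],[0,0,0]],[80,[22,-24.2,0],[0,0,0]],[80,[22,-24.2,0],[0,0,0]],[80,[22,-24.2,0],[0,0,0]],[80,[22,-24.2,0],[0,0,0]],[80,[22,-24.2,0],[0,0,0]],[80,[22,-24.2,0],[0,0,0]],[80,[22,-24.2,0],[0,0,0]],[80,[16,-18,0],[0,0,0]],[80,[8,-9,0],[0,0,0]]]}}

```text
time_s: 22.82
eef_pos: [626.5, -28.0, 167.1]
ee_rot: [-0.0, 1.0, 0.001, 0.0]
force: [-0.3, 0.1, -0.2]
grip_width: 0.934
```

Request:
{"fn": "carry_out", "kwargs": {"plan": [[80,[0,0,0],[0,0,0]],[80,[0,0,0],[0,0,0]]]}}

```text
time_s: 22.98
eef_pos: [625.0, -30.5, 166.8]
ee_rot: [0.0, 1.0, 0.0, -0.0]
force: [-1.1, 0.4, 0.1]
grip_width: 0.935
```

```bash
python3 caps.py 5; python3 - <<'E'
from h import *
v,s=live("wrist"); P=v.cloud()
with np.errstate(invalid='ignore'):
  for lo,hi in((59,72),(45,55)):
    q=(P[...,2]>lo)&(P[...,2]<hi)&(P[...,0]>585)&(P[...,0]<670)&(abs(P[...,1]+30)<40)
    Q=P[q]; z=np.median(Q[:,2]); A=np.array([v.atz(x,y,z)[:2] for y,x in np.argwhere(q)],np.float32)
    print(q.sum(),np.round(np.median(Q,0),1),cv2.minEnclosingCircle(A))
v,_=live("scene"); cv2.imwrite("pics/sc5.png",v.im)
E
```

```text
[625.  -30.5 166.8] [ 1.e-04  1.e+00  5.e-04 -1.e-04] 0.9354631791095626 22.9833
blue cap 978 z 78.1 circ [ 508.4 -273.5] 20.0 med [ 506.8 -271.9   77.9] edge
blue pad 2973 z 9.4 circ [627.3  24.1] 31.0 med [628.1  24.    9.2] 
red pad 2936 z 9.3 circ [622.8 -85.7] 30.9 med [623.8 -85.8   9.1] 
yel pad 2305 z 9.3 circ [570.2 -28.6] 31.0 med [568.9 -27.9   9.1] 
526 [626.5 -30.5  64.8] ((626.171630859375, -30.23340606689453), 10.986778259277344)
1029 [631.  -30.5  49.1] ((625.82666015625, -29.874279022216797), 20.05537986755371)
```

View pics/w5.png

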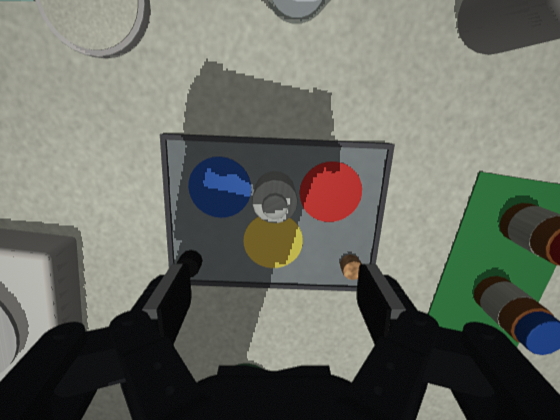

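View pics/sc5.png

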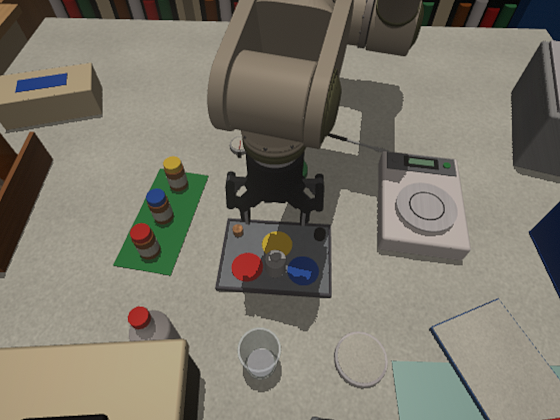

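Three jars stand on the mat, and the weight is unmoved at (626,−30.1), body top 49, knob top 65. Now I grasp it.

Request:
{"fn": "carry_out", "kwargs": {"plan": [[80,[1,-0.3,20],[0,0,0]],[80,[0,0,30],[0,0,0]],[80,[0,0,30],[0,0,0]],[80,[0,0,30],[0,0,0]],[80,[0,0,20],[0,0,0]],[80,[0,0,12],[0,0,0]],[80,[0,0,6],[0,0,0]],[70,[0,0,2],[0,0,0]],[60,[0,0,0],[0,0,0]],[50,[0,0,0],[0,0,0]],[45,[0,0,0],[0,0,0]],[40,[0,0,0],[0,0,0]],[33,[0,0,0],[0,0,0]],[33,[0,0,0],[0,0,0]],[33,[0,0,0],[0,0,0]],[33,[0,0,0],[0,0,0]],[33,[0,0,0],[0,0,0]]], "grip_force": 80}}

```text
time_s: 24.55
eef_pos: [627.0, -30.8, 18.2]
ee_rot: [0.001, 1.0, 0.0, 0.001]
force: [-1.5, -2.6, 7.6]
grip_width: 0.442
```

Request:
{"fn": "carry_out", "kwargs": {"plan": [[33,[0,0,-5],[0,0,0]],[33,[0,0,-20],[0,0,0]],[33,[0,0,-35],[0,0,0]],[33,[0,0,-35],[0,0,0]],[33,[0,0,-35],[0,0,0]],[33,[0,0,-20],[0,0,0]],[33,[-4,-10,0],[0,0,0]],[33,[-8,-20,0],[0,0,0]],[33,[-11,-28,0],[0,0,0]],[33,[-11,-28,0],[0,0,0]],[33,[-11,-28,0],[0,0,0]],[33,[-11,-28,0],[0,0,0]],[33,[-11,-28,0],[0,0,0]],[33,[-11,-28,0],[0,0,0]],[33,[-11,-28,0],[0,0,0]],[33,[-11,-28,0],[0,0,0]],[33,[-10,-25,0],[0,0,0]],[33,[-6,-15,0],[0,0,0]],[33,[-2,-6,0],[0,0,0]],[33,[0,0,0],[0,0,0]]]}}

```text
time_s: 26.22
eef_pos: [506.5, 271.0, 164.9]
ee_rot: [0.0, 1.0, 0.001, -0.001]
force: [0.6, 0.3, -4.9]
grip_width: 0.442
```

Request:
{"fn": "carry_out", "kwargs": {"plan": [[33,[0,0,0],[0,0,0]],[33,[0,0,0],[0,0,0]]]}}

```text
time_s: 26.38
eef_pos: [508.3, 268.8, 165.9]
ee_rot: [0.0, 1.0, -0.0, -0.001]
force: [0.4, -0.3, -4.4]
grip_width: 0.445
```

```bash
python3 - <<'E'
from h import *
v,s=live("wrist"); P=v.cloud(); print(s["eef_pos"])
im=v.im.copy()
e=v.proj([508,269,70]); print(e, v.atz(*e,70))
for p,c in (((508,269,70),(0,0,255)),):
    for a in np.linspace(0,6.28,60):
        q=v.proj([p[0]+35*np.cos(a),p[1]+35*np.sin(a),70]); cv2.circle(im,(int(round(q[0])),int(round(q[1]))),0,c,-1)
cv2.imwrite("pics/w6.png",im)
with np.errstate(invalid='ignore'):
    q=(P[...,2]>64)&(P[...,2]<76)&(P[...,1]>190)&(P[...,1]<340)&(P[...,0]>430)&(P[...,0]<580)
m=q.astype(np.uint8); n,l,st,_=cv2.connectedComponentsWithStats(m); q=l==(1+np.argmax(st[1:,4]))
z=np.median(P[q][:,2]); A=np.array([v.atz(x,y,z)[:2] for y,x in np.argwhere(q)],np.float32); print(q.sum(),z,cv2.minEnclosingCircle(A))
E
```

```text
[508.28355809 268.81639331 165.89392543]
[np.float64(274.52704476963146), np.float64(209.66136386119587)] [508. 269.  70.]
13583 69.46931705545794 ((507.2669982910156, 269.84832763671875), 59.89968490600586)
```

View pics/w6.png

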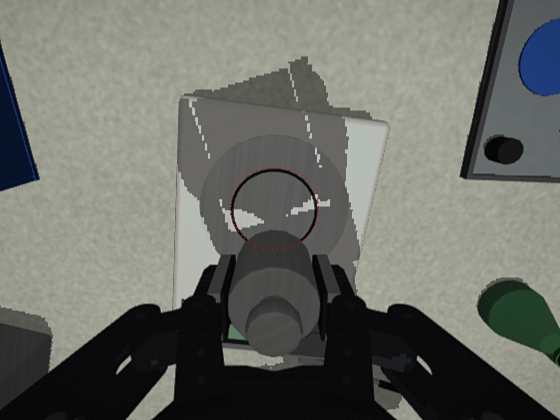

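The pan is confirmed by the wrist camera at (507.3,269.8,69.5). Lowering.

Request:
{"fn": "carry_out", "kwargs": {"plan": [[33,[0,-0.7,15],[0,0,0]],[33,[0,0,22],[0,0,0]],[33,[0,0,20],[0,0,0]],[33,[0,0,12],[0,0,0]],[33,[0,0,6],[0,0,0]],[33,[0,0,3],[0,0,0]],[33,[0,0,2],[0,0,0]],[33,[0,0,1],[0,0,0]],[33,[0,0,1],[0,0,0]],[33,[0,0,0.5],[0,0,0]],[33,[0,0,0],[0,0,0]],[33,[0,0,0],[0,0,0]],[33,[0,0,0],[0,0,0]]]}}

```text
time_s: 27.52
eef_pos: [508.3, 270.5, 84.3]
ee_rot: [-0.0, 1.0, 0.0, 0.0]
force: [1.1, -1.0, -4.2]
grip_width: 0.447
```

Request:
{"fn": "carry_out", "kwargs": {"plan": [[33,[0,0.5,1],[0,0,0]],[33,[0,0,1],[0,0,0]],[33,[0,0,1],[0,0,0]],[33,[0,0,0],[0,0,0]],[33,[0,0,0],[0,0,0]]]}}

```text
time_s: 27.93
eef_pos: [508.2, 269.9, 81.0]
ee_rot: [0.0, 1.0, 0.0, -0.0]
force: [0.5, -0.3, -4.9]
grip_width: 0.443
```

Request:
{"fn": "carry_out", "kwargs": {"plan": [[33,[0,0,0.7],[0,0,0]],[33,[0,0,0.7],[0,0,0]],[33,[0,0,0],[0,0,0]],[33,[0,0,0],[0,0,0]]]}}

```text
time_s: 28.27
eef_pos: [508.3, 269.9, 80.2]
ee_rot: [-0.0, 1.0, 0.0, 0.0]
force: [-2.6, -1.1, 1.8]
grip_width: 0.449
```

Request:
{"fn": "carry_out", "kwargs": {"plan": [[38,[0,0,0],[0,0,0]],[42,[0,0,0],[0,0,0]],[48,[0,0,0],[0,0,0]],[56,[0,0,0],[0,0,0]],[65,[0,0,0],[0,0,0]],[70,[0,0,0],[0,0,0]],[70,[0,0,-10],[0,0,0]],[70,[0,0,-30],[0,0,0]],[75,[0,0,-35],[0,0,0]],[75,[0,0,-30],[0,0,0]],[75,[0,0,0],[0,0,0]],[75,[0,0,0],[0,0,0]],[75,[0,0,0],[0,0,0]]], "grip_force": 40}}

```text
time_s: 29.35
eef_pos: [507.9, 269.8, 184.3]
ee_rot: [0.0, 1.0, 0.0, -0.0]
force: [-0.8, -0.7, 0.0]
grip_width: 0.877
```

```bash
cat > pan.py <<'E'
from h import *
import sys
for n in sys.argv[2:]:
    v,s=live(n); P=v.cloud(); cv2.imwrite(f"pics/{n}{sys.argv[1]}.png",v.im)
    with np.errstate(invalid='ignore'):
      for lo,hi in((121,134),(107,116)):
        q=(P[...,2]>lo)&(P[...,2]<hi)&(P[...,0]>475)&(P[...,0]<545)&(abs(P[...,1]-270)<35)
        if q.sum()<20: continue
        Q=P[q]; z=np.median(Q[:,2]); A=np.array([v.atz(x,y,z)[:2] for y,x in np.argwhere(q)],np.float32)
        print(n,q.sum(),np.round(np.median(Q,0),1),cv2.minEnclosingCircle(A))
E
python3 pan.py 7 wrist top scene
```

```text
wrist 746 [508.1 271.2 126.9] ((507.8824462890625, 270.80682373046875), 11.279969215393066)
wrist 1390 [513.4 271.2 111.1] ((507.36865234375, 270.9226989746094), 20.01399803161621)
top 46 [501.2 268.7 126.7] ((503.4926452636719, 268.2005310058594), 9.69766902923584)
top 140 [496.9 265.6 111.2] ((507.4199523925781, 268.1125183105469), 20.0982723236084)
scene 104 [509.8 270.2 127.8] ((509.4176025390625, 269.74493408203125), 13.167741775512695)
scene 210 [514.4 265.9 112.4] ((510.51751708984375, 270.24383544921875), 21.664325714111328)
```

View pics/wrist7.png

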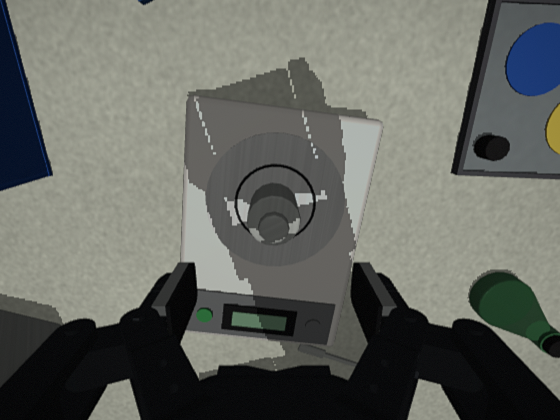

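The weight reads (507.6,270.9) against the pan's (507.3,269.8), upright inside the circle. Now over to the red jar on the mat.

Request:
{"fn": "carry_out", "kwargs": {"plan": [[75,[2,14,0],[0,0,0]],[75,[4.4,29.5,0],[0,0,0]],[75,[4.4,29.5,0],[0,0,0]],[75,[4.4,29.5,0],[0,0,0]],[75,[4.4,29.5,0],[0,0,0]],[75,[4.4,29.5,0],[0,0,0]],[75,[4.4,29.5,0],[0,0,0]],[75,[4.4,29.5,0],[0,0,0]],[75,[4.4,29.5,0],[0,0,0]],[75,[4.4,29.5,0],[0,0,0]],[75,[4.4,29.5,0],[0,0,0]],[75,[4.4,29.5,0],[0,0,0]],[75,[4.4,29.5,0],[0,0,0]],[75,[4.4,29.5,0],[0,0,0]],[75,[4.4,29.5,0],[0,0,0]],[75,[4.4,29.5,0],[0,0,0]],[75,[4.4,29.5,0],[0,0,0]],[75,[4.4,29.5,0],[0,0,0]],[75,[4.4,29.5,0],[0,0,0]],[75,[2,11,0],[0,0,0]]]}}

```text
time_s: 31.17
eef_pos: [590.5, -290.4, 183.5]
ee_rot: [0.0, 1.0, -0.001, -0.001]
force: [-1.4, -0.2, -0.8]
grip_width: 0.882
```

Request:
{"fn": "carry_out", "kwargs": {"plan": [[75,[0,0,0],[0,0,0]],[75,[0,0,0],[0,0,0]]]}}

```text
time_s: 31.33
eef_pos: [590.9, -286.4, 183.8]
ee_rot: [-0.001, 1.0, -0.0, -0.001]
force: [0.2, -0.0, -0.3]
grip_width: 0.88
```

```bash
python3 caps.py 8
```

```text
[ 590.9 -286.4  183.8] [-5.e-04  1.e+00 -4.e-04 -6.e-04] 0.8800941891080438 31.3333
blue cap 1157 z 78.2 circ [ 507.7 -275.2] 19.3 med [ 507.8 -275.4   78.1] 
red cap 1494 z 78.3 circ [ 591.4 -285.5] 18.9 med [ 591.6 -285.6   78.1] 
red pad 2966 z 9.5 circ [622.7 -86.2] 31.3 med [623.7 -86.2   9.3] 
yel cap 326 z 77.8 circ [ 424.  -259.7] 17.3 med [ 429.5 -260.9   77.7] 
yel pad 2554 z 9.5 circ [569.8 -29.2] 31.4 med [571.  -29.1   9.3]
```

View pics/w8.png

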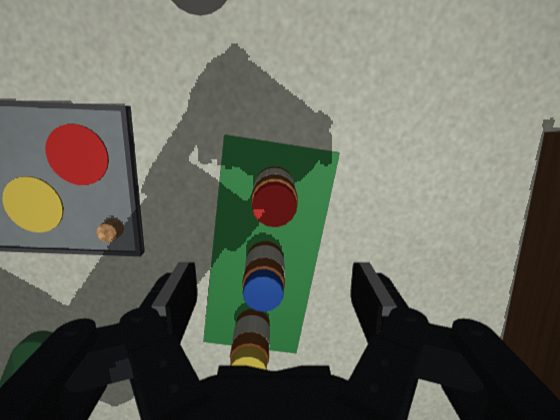

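Request:
{"fn": "carry_out", "kwargs": {"plan": [[75,[0,0,20],[0,0,0]],[75,[0,0,35],[0,0,0]],[75,[0,0,35],[0,0,0]],[75,[0,0,30],[0,0,0]],[75,[0,0,18],[0,0,0]],[75,[0,0,12],[0,0,0]],[75,[0,0,5],[0,0,0]],[70,[0,0,2],[0,0,0]],[60,[0,0,0],[0,0,0]],[50,[0,0,0],[0,0,0]],[45,[0,0,0],[0,0,0]],[40,[0,0,0],[0,0,0]],[35,[0,0,0],[0,0,0]],[35,[0,0,0],[0,0,0]],[35,[0,0,0],[0,0,0]],[35,[0,0,0],[0,0,0]],[35,[0,0,0],[0,0,0]]]}}

```text
time_s: 32.8
eef_pos: [592.0, -286.4, 29.1]
ee_rot: [0.001, 1.0, 0.0, 0.001]
force: [-1.1, -0.0, 6.4]
grip_width: 0.48
```

Request:
{"fn": "carry_out", "kwargs": {"plan": [[35,[0,0,-5],[0,0,0]],[35,[0,0,-20],[0,0,0]],[35,[0,0,-35],[0,0,0]],[35,[0,0,-35],[0,0,0]],[35,[0,0,-25],[0,0,0]],[35,[1.6,-10,0],[0,0,0]],[35,[3.2,-20,0],[0,0,0]],[35,[4.4,-28,0],[0,0,0]],[35,[4.4,-28,0],[0,0,0]],[35,[4.4,-28,0],[0,0,0]],[35,[4.4,-28,0],[0,0,0]],[35,[4.4,-28,0],[0,0,0]],[35,[3.2,-20,0],[0,0,0]],[35,[1.3,-8,0],[0,0,0]],[35,[0.4,-2.6,0],[0,0,0]],[35,[0,0,0],[0,0,0]],[35,[0,0,0],[0,0,0]],[35,[0,0,0],[0,0,0]]]}}

```text
time_s: 34.3
eef_pos: [623.0, -86.7, 147.6]
ee_rot: [0.0, 1.0, -0.001, -0.0]
force: [0.2, -1.2, -1.8]
grip_width: 0.478
```

```bash
python3 caps.py 9
```

```text
[623.  -86.7 147.6] [ 1.e-04  1.e+00 -7.e-04 -1.e-04] 0.4782261523035438 34.3
blue cap 1238 z 78.0 circ [ 508.1 -273.1] 20.3 med [ 509.5 -274.8   77.9] 
blue pad 3377 z 9.4 circ [627.7  23.9] 31.1 med [628.2  23.8   9.3] 
red pad 3097 z 9.3 circ [622.7 -85.8] 31.0 med [625.3 -86.1   9.2] 
yel pad 2062 z 9.4 circ [570.7 -28.4] 31.0 med [577.3 -23.8   9.2]
```

View pics/w9.png

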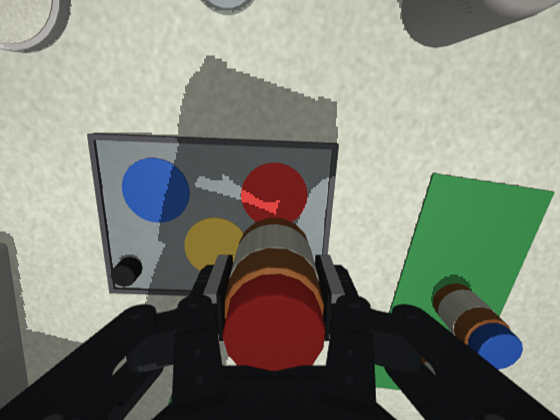

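Request:
{"fn": "carry_out", "kwargs": {"plan": [[35,[0,-0.7,20],[0,0,0]],[35,[0,0,30],[0,0,0]],[35,[0,0,25],[0,0,0]],[35,[0,0,15],[0,0,0]],[35,[0,0,10],[0,0,0]],[35,[0,0,4],[0,0,0]],[35,[0,0,2],[0,0,0]],[35,[0,0,1],[0,0,0]],[35,[0,0,1],[0,0,0]],[35,[0,0,1],[0,0,0]],[35,[0,0,0],[0,0,0]],[35,[0,0,0],[0,0,0]]]}}

```text
time_s: 35.35
eef_pos: [623.3, -84.8, 39.1]
ee_rot: [0.0, 1.0, 0.0, 0.0]
force: [-0.6, 0.2, -1.3]
grip_width: 0.482
```

Request:
{"fn": "carry_out", "kwargs": {"plan": [[35,[0,0.5,1],[0,0,0]],[35,[0,0,1],[0,0,0]],[35,[0,0,0.7],[0,0,0]],[35,[0,0,0],[0,0,0]],[35,[0,0,0],[0,0,0]]]}}

```text
time_s: 35.77
eef_pos: [623.2, -85.3, 36.1]
ee_rot: [0.0, 1.0, 0.0, 0.0]
force: [0.1, -0.8, -0.5]
grip_width: 0.479
```

Request:
{"fn": "carry_out", "kwargs": {"plan": [[35,[0,0,0.6],[0,0,0]],[35,[0,0,0.6],[0,0,0]],[35,[0,0,0],[0,0,0]],[35,[0,0,0],[0,0,0]]]}}

```text
time_s: 36.1
eef_pos: [623.3, -85.3, 36.1]
ee_rot: [0.0, 1.0, 0.0, 0.0]
force: [-3.7, 0.6, 10.0]
grip_width: 0.479
```

Request:
{"fn": "carry_out", "kwargs": {"plan": [[42,[0,0,-0.5],[0,0,0]],[46,[0,0,0],[0,0,0]],[52,[0,0,0],[0,0,0]],[60,[0,0,0],[0,0,0]],[65,[0,0,0],[0,0,0]],[65,[0,0,-10],[0,0,0]],[65,[0,0,-30],[0,0,0]],[70,[0,0,-35],[0,0,0]],[75,[0,0,-35],[0,0,0]],[75,[0,0,-30],[0,0,0]],[75,[-7,11,0],[0,0,0]],[75,[-15,24.5,0],[0,0,0]],[75,[-18,29,0],[0,0,0]],[75,[-18,29,0],[0,0,0]],[75,[-18,29,0],[0,0,0]],[75,[-18,29,0],[0,0,0]],[75,[-15,24.5,0],[0,0,0]],[75,[-7,13,0],[0,0,0]],[75,[0,0,0],[0,0,0]],[75,[0,0,0],[0,0,0]]]}}

```text
time_s: 37.77
eef_pos: [506.9, -274.6, 175.5]
ee_rot: [-0.0, 1.0, -0.001, 0.0]
force: [0.4, 0.2, 0.3]
grip_width: 0.877
```

```bash
python3 caps.py 10
```

```text
[ 506.9 -274.6  175.5] [-1.e-04  1.e+00 -7.e-04  1.e-04] 0.877357860905594 37.7667
blue cap 1575 z 78.3 circ [ 506.7 -274.9] 18.9 med [ 507.  -274.7   78.1] 
red cap 1093 z 84.9 circ [620.1 -90.9] 18.0 med [619.1 -95.8  85. ] edge
red pad 1650 z 9.5 circ [622.5 -86.4] 31.1 med [ 623.9 -100.6    9.3] 
yel cap 1213 z 78.2 circ [ 418.3 -259.4] 19.9 med [ 418.4 -259.4   78.1] 
yel pad 2785 z 9.5 circ [569.8 -29.6] 31.1 med [569.  -33.6   9.3] edge
```

View pics/w10.png

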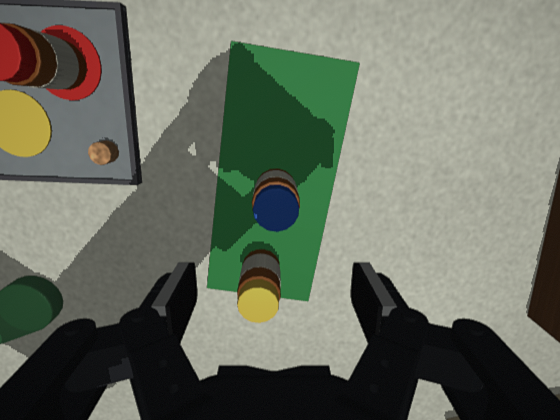

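Blue is directly below at (506.8,−274.8), and red stands on its pad. Grasping blue.

Request:
{"fn": "carry_out", "kwargs": {"plan": [[75,[0,0,20],[0,0,0]],[75,[0,0,35],[0,0,0]],[75,[0,0,35],[0,0,0]],[75,[0,0,28],[0,0,0]],[75,[0,0,15],[0,0,0]],[75,[0,0,9],[0,0,0]],[75,[0,0,5],[0,0,0]],[70,[0,0,2],[0,0,0]],[60,[0,0,0],[0,0,0]],[50,[0,0,0],[0,0,0]],[45,[0,0,0],[0,0,0]],[40,[0,0,0],[0,0,0]],[35,[0,0,0],[0,0,0]],[35,[0,0,0],[0,0,0]],[35,[0,0,0],[0,0,0]],[35,[0,0,0],[0,0,0]],[35,[0,0,0],[0,0,0]]]}}

```text
time_s: 39.23
eef_pos: [507.8, -274.9, 27.6]
ee_rot: [0.001, 1.0, 0.0, 0.001]
force: [-1.5, -0.9, 6.0]
grip_width: 0.479
```

Request:
{"fn": "carry_out", "kwargs": {"plan": [[35,[0,0,-5],[0,0,0]],[35,[0,0,-20],[0,0,0]],[35,[0,0,-35],[0,0,0]],[35,[0,0,-35],[0,0,0]],[35,[0,0,-25],[0,0,0]],[35,[4,-10,0],[0,0,0]],[35,[8,-20,0],[0,0,0]],[35,[11.3,-28,0],[0,0,0]],[35,[11.3,-28,0],[0,0,0]],[35,[11.3,-28,0],[0,0,0]],[35,[11.3,-28,0],[0,0,0]],[35,[11.3,-28,0],[0,0,0]],[35,[11.3,-28,0],[0,0,0]],[35,[11.3,-28,0],[0,0,0]],[35,[11.3,-28,0],[0,0,0]],[35,[10,-25,0],[0,0,0]],[35,[6,-15,0],[0,0,0]],[35,[2,-4.6,0],[0,0,0]],[35,[0,0,0],[0,0,0]],[35,[0,0,0],[0,0,0]]]}}

```text
time_s: 40.9
eef_pos: [627.1, 23.8, 145.7]
ee_rot: [0.0, 1.0, -0.0, -0.001]
force: [0.1, 0.3, -1.9]
grip_width: 0.48
```

Request:
{"fn": "carry_out", "kwargs": {"plan": [[35,[0,0,0],[0,0,0]]]}}

```text
time_s: 40.98
eef_pos: [627.2, 23.2, 146.1]
ee_rot: [0.0, 1.0, -0.001, -0.0]
force: [-0.1, 0.8, -1.7]
grip_width: 0.479
```

```bash
python3 caps.py 11
```

```text
[627.2  23.2 146.1] [ 1.e-04  1.e+00 -6.e-04 -4.e-04] 0.4794655025422642 40.9833
blue pad 3154 z 9.3 circ [627.4  24.1] 30.9 med [629.6  23.8   9.2] 
red cap 2127 z 85.1 circ [622.7 -82.8] 19.5 med [622.9 -83.1  85. ] 
red pad 1261 z 9.3 circ [623.  -85.5] 31.0 med [638.8 -73.7   9.2] 
yel pad 1723 z 9.3 circ [571.7 -30. ] 30.8 med [579.8 -35.5   9.1]
```

View pics/w11.png

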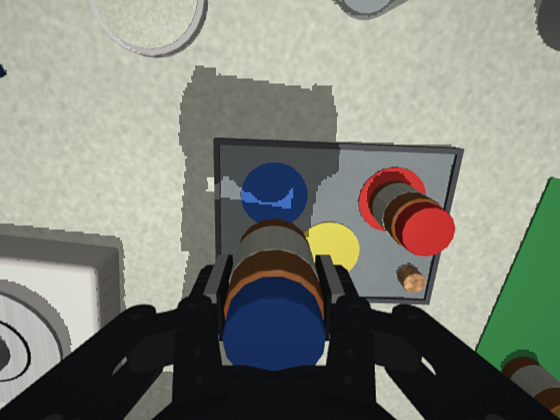

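Request:
{"fn": "carry_out", "kwargs": {"plan": [[35,[0,-0.7,20],[0,0,0]],[35,[0,0,30],[0,0,0]],[35,[0,0,25],[0,0,0]],[35,[0,0,15],[0,0,0]],[35,[0,0,10],[0,0,0]],[35,[0,0,4],[0,0,0]],[35,[0,0,2],[0,0,0]],[35,[0,0,1],[0,0,0]],[35,[0,0,1],[0,0,0]],[35,[0,0,1],[0,0,0]],[35,[0,0,1],[0,0,0]],[35,[0,0,0],[0,0,0]],[35,[0,0,0],[0,0,0]]]}}

```text
time_s: 42.12
eef_pos: [627.6, 25.0, 36.5]
ee_rot: [0.0, 1.0, 0.0, 0.0]
force: [-0.3, -0.1, -2.7]
grip_width: 0.486
```

Request:
{"fn": "carry_out", "kwargs": {"plan": [[35,[0,0,1],[0,0,0]],[35,[0,0,0.6],[0,0,0]],[35,[0,0,0],[0,0,0]],[35,[0,0,0],[0,0,0]]]}}

```text
time_s: 42.45
eef_pos: [627.6, 25.0, 34.7]
ee_rot: [0.0, 1.0, 0.0, -0.0]
force: [-0.6, 0.0, -2.2]
grip_width: 0.477
```

Request:
{"fn": "carry_out", "kwargs": {"plan": [[35,[0,0,0.6],[0,0,0]],[35,[0,0,0.5],[0,0,0]],[35,[0,0,0],[0,0,0]],[35,[0,0,0],[0,0,0]]]}}

```text
time_s: 42.78
eef_pos: [627.7, 25.0, 34.6]
ee_rot: [0.0, 1.0, 0.0, 0.0]
force: [-3.7, 0.5, 6.5]
grip_width: 0.479
```

Request:
{"fn": "carry_out", "kwargs": {"plan": [[42,[0,0,-0.5],[0,0,0]],[46,[0,0,0],[0,0,0]],[52,[0,0,0],[0,0,0]],[60,[0,0,0],[0,0,0]],[65,[0,0,0],[0,0,0]],[65,[0,0,-10],[0,0,0]],[65,[0,0,-30],[0,0,0]],[70,[0,0,-35],[0,0,0]],[75,[0,0,-35],[0,0,0]],[75,[0,0,-30],[0,0,0]],[75,[-10,14,0],[0,0,0]],[75,[-22,30,0],[0,0,0]],[75,[-22,30,0],[0,0,0]],[75,[-22,30,0],[0,0,0]],[75,[-22,30,0],[0,0,0]],[75,[-22,30,0],[0,0,0]],[75,[-22,30,0],[0,0,0]],[75,[-22,30,0],[0,0,0]],[75,[-22,30,0],[0,0,0]],[75,[-16,21,0],[0,0,0]]]}}

```text
time_s: 44.45
eef_pos: [423.9, -252.0, 175.0]
ee_rot: [0.001, 1.0, -0.001, 0.0]
force: [0.2, -0.8, 0.3]
grip_width: 0.874
```

Request:
{"fn": "carry_out", "kwargs": {"plan": [[75,[-8,10,0],[0,0,0]],[75,[0,0,0],[0,0,0]],[75,[0,0,0],[0,0,0]]]}}

```text
time_s: 44.7
eef_pos: [417.5, -260.2, 174.7]
ee_rot: [0.0, 1.0, -0.001, 0.0]
force: [-0.0, -0.7, 0.0]
grip_width: 0.879
```

```bash
python3 caps.py 12
```

```text
[ 417.5 -260.2  174.7] [ 2.e-04  1.e+00 -6.e-04  3.e-04] 0.8792494481859359 44.7
yel cap 1587 z 78.3 circ [ 417.2 -258.9] 18.8 med [ 417.7 -258.8   78.1] 
yel pad 2266 z 9.5 circ [562.6 -36.6] 28.8 med [562.5 -38.3   9.3] edge
```

View pics/w12.png

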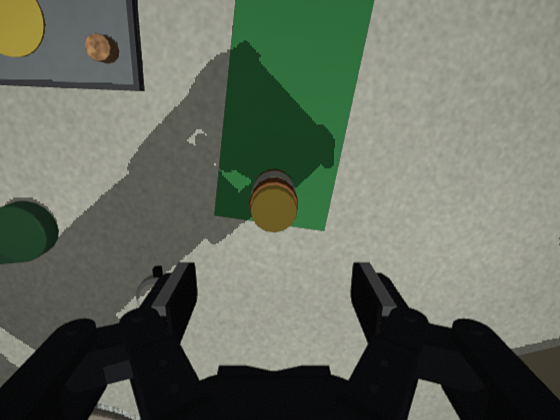

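Request:
{"fn": "carry_out", "kwargs": {"plan": [[75,[0,-0.8,20],[0,0,0]],[70,[0,0,35],[0,0,0]],[70,[0,0,35],[0,0,0]],[70,[0,0,28],[0,0,0]],[70,[0,0,15],[0,0,0]],[70,[0,0,8],[0,0,0]],[70,[0,0,5],[0,0,0]],[70,[0,0,2],[0,0,0]],[60,[0,0,0],[0,0,0]],[50,[0,0,0],[0,0,0]],[45,[0,0,0],[0,0,0]],[40,[0,0,0],[0,0,0]],[35,[0,0,0],[0,0,0]],[35,[0,0,0],[0,0,0]],[35,[0,0,0],[0,0,0]],[35,[0,0,0],[0,0,0]],[35,[0,0,0],[0,0,0]]]}}

```text
time_s: 46.17
eef_pos: [418.0, -259.6, 27.1]
ee_rot: [0.001, 1.0, 0.0, 0.001]
force: [-0.5, 1.4, 5.1]
grip_width: 0.48
```

Request:
{"fn": "carry_out", "kwargs": {"plan": [[35,[0,0,-5],[0,0,0]],[35,[0,0,-20],[0,0,0]],[35,[0,0,-35],[0,0,0]],[35,[0,0,-35],[0,0,0]],[35,[0,0,-25],[0,0,0]],[35,[6.2,-9.3,0],[0,0,0]],[35,[10.6,-16.2,0],[0,0,0]],[35,[15.3,-23.2,0],[0,0,0]],[35,[15.3,-23.2,0],[0,0,0]],[35,[15.3,-23.2,0],[0,0,0]],[35,[15.3,-23.2,0],[0,0,0]],[35,[15.3,-23.2,0],[0,0,0]],[35,[15.3,-23.2,0],[0,0,0]],[35,[15.3,-23.2,0],[0,0,0]],[35,[15.3,-23.2,0],[0,0,0]],[35,[10.4,-15.8,0],[0,0,0]],[35,[3,-4.2,0],[0,0,0]],[35,[0,0,0],[0,0,0]],[35,[0,0,0],[0,0,0]],[35,[0,0,0],[0,0,0]]]}}

```text
time_s: 47.83
eef_pos: [569.6, -28.9, 145.9]
ee_rot: [0.0, 1.0, -0.0, -0.0]
force: [0.9, -0.4, -2.2]
grip_width: 0.484
```

```bash
python3 caps.py 13
```

```text
[569.6 -28.9 145.9] [ 0.e+00  1.e+00 -4.e-04 -4.e-04] 0.484167453755778 47.8333
blue cap 2650 z 85.4 circ [625.9  25.1] 18.7 med [626.5  25.2  85.2] 
blue pad 1485 z 9.4 circ [627.3  24. ] 30.9 med [639.5   8.7   9.2] 
red cap 2652 z 85.3 circ [622.  -83.6] 18.9 med [622.6 -83.6  85.1] 
red pad 1282 z 9.3 circ [623.  -85.5] 30.8 med [639.4 -71.1   9.2] 
yel pad 3184 z 9.3 circ [570.1 -28.7] 30.9 med [572.3 -28.3   9.2]
```

View pics/w13.png

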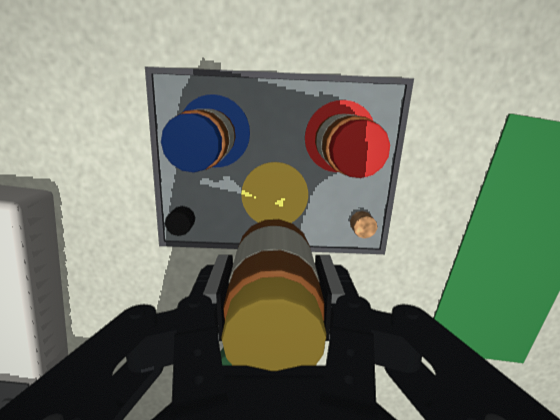

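Blue is 1.8 mm and red 2.2 mm from their pad centres. Lowering yellow, with contact expected near 34.

Request:
{"fn": "carry_out", "kwargs": {"plan": [[35,[0.5,0.3,20],[0,0,0]],[35,[0,0,30],[0,0,0]],[35,[0,0,25],[0,0,0]],[35,[0,0,15],[0,0,0]],[35,[0,0,10],[0,0,0]],[35,[0,0,4],[0,0,0]],[35,[0,0,2],[0,0,0]],[35,[0,0,1],[0,0,0]],[35,[0,0,1],[0,0,0]],[35,[0,0,1],[0,0,0]],[35,[0,0,1],[0,0,0]],[35,[0,0,0],[0,0,0]],[35,[0,0,0],[0,0,0]]]}}

```text
time_s: 48.97
eef_pos: [570.7, -28.4, 36.3]
ee_rot: [0.0, 1.0, 0.0, 0.0]
force: [-0.3, 0.1, -2.0]
grip_width: 0.483
```

Request:
{"fn": "carry_out", "kwargs": {"plan": [[35,[0,0,1],[0,0,0]],[35,[0,0,0.6],[0,0,0]],[35,[0,0,0],[0,0,0]],[35,[0,0,0],[0,0,0]]]}}

```text
time_s: 49.3
eef_pos: [570.7, -28.4, 34.5]
ee_rot: [-0.0, 1.0, 0.0, -0.0]
force: [-0.3, 1.1, -2.8]
grip_width: 0.484
```

Request:
{"fn": "carry_out", "kwargs": {"plan": [[35,[0,0,0.6],[0,0,0]],[35,[0,0,0.5],[0,0,0]],[35,[0,0,0],[0,0,0]],[35,[0,0,0],[0,0,0]]]}}

```text
time_s: 49.63
eef_pos: [570.8, -28.4, 34.1]
ee_rot: [0.0, 1.0, 0.0, 0.0]
force: [-2.4, 0.4, 5.2]
grip_width: 0.477
```

Request:
{"fn": "carry_out", "kwargs": {"plan": [[42,[0,0,-0.3],[0,0,0]],[46,[0,0,0],[0,0,0]],[52,[0,0,0],[0,0,0]],[60,[0,0,0],[0,0,0]],[65,[0,0,0],[0,0,0]],[65,[0,0,-10],[0,0,0]],[65,[0,0,-30],[0,0,0]],[70,[0,0,-35],[0,0,0]],[75,[0,0,-35],[0,0,0]],[75,[0,0,-30],[0,0,0]],[75,[0,0,0],[0,0,0]],[75,[0,0,0],[0,0,0]]]}}

```text
time_s: 50.63
eef_pos: [571.3, -28.5, 175.8]
ee_rot: [0.0, 1.0, 0.0, 0.002]
force: [-0.6, -0.1, -0.0]
grip_width: 0.88
```

```bash
python3 caps.py 14
```

```text
[571.3 -28.5 175.8] [5.0e-04 1.0e+00 1.0e-04 1.9e-03] 0.8804110226857056 50.6333
blue cap 2019 z 85.4 circ [626.1  25.4] 18.7 med [626.1  25.4  85.2] 
blue pad 1201 z 9.4 circ [627.3  23.9] 30.8 med [640.    8.9   9.2] 
red cap 2022 z 85.2 circ [621.8 -83.5] 18.9 med [622.4 -83.5  85.1] 
red pad 1061 z 9.4 circ [622.8 -85.6] 30.9 med [639.1 -71.5   9.2] 
yel cap 1669 z 85.3 circ [569.8 -27.3] 18.9 med [570.4 -27.1  85.1] 
yel pad 1044 z 9.4 circ [570.2 -28.5] 30.8 med [586.1 -32.    9.2]
```

Request:
{"fn": "carry_out", "kwargs": {"plan": [[75,[-5,15,0],[0,0,0]],[75,[-8,25,0],[0,0,0]],[75,[-8,25,0],[0,0,0]],[75,[-8,25,0],[0,0,0]],[75,[-8,25,0],[0,0,0]],[75,[-8,25,0],[0,0,0]],[75,[-8,25,0],[0,0,0]],[75,[-8,25,0],[0,0,0]],[75,[-8,25,0],[0,0,0]],[75,[-8,25,0],[0,0,0]],[75,[-5,15,0],[0,0,0]],[75,[0,0,0],[0,0,0]],[75,[0,0,0],[0,0,0]],[75,[0,0,0],[0,0,0]]]}}

```text
time_s: 51.85
eef_pos: [488.7, -282.4, 172.9]
ee_rot: [-0.001, 1.0, 0.0, -0.001]
force: [0.0, -0.5, 0.6]
grip_width: 0.878
```

```bash
python3 pan.py 15 top scene; python3 - <<'E'
from h import *
for n in("top","scene"):
    v,s=live(n);P=v.cloud();hsv=cv2.cvtColor(v.im,cv2.COLOR_BGR2HSV);h=hsv[...,0].astype(int); h=np.where(h>172,h-180,h)
    with np.errstate(invalid='ignore'):
      for nm,lo,hi in(("blue",100,130),("red",-8,8),("yel",18,32)):
        m=(h>=lo)&(h<=hi)&(hsv[...,1]>120)&(hsv[...,2]>60)&(P[...,0]>350)&(P[...,0]<650)&(abs(P[...,1])<130)&(P[...,2]>80)
        print(n,nm,m.sum(),np.round(np.nanmedian(P[m],0),1))
      q=(P[...,2]>75)&(P[...,2]<100)&(P[...,1]>-60)&(P[...,1]<60)&(P[...,0]>330)&(P[...,0]<500)
      print("flask",np.round(np.nanmedian(P[q],0),1))
E
```

```text
top 135 [507.7 267.7 127.3] ((507.3811340332031, 267.86285400390625), 11.230853080749512)
top 279 [506.  263.3 111.3] ((507.1963806152344, 268.365478515625), 20.186513900756836)
scene 102 [510.  270.9 127.8] ((509.8553161621094, 270.3062744140625), 13.10376262664795)
scene 211 [514.2 266.3 112.2] ((510.59393310546875, 270.2051086425781), 21.876136779785156)
top blue 301 [627.2  24.2  85.6]
top red 306 [623.4 -85.3  85.6]
top yel 313 [570.2 -29.7  85.7]
flask [375.1   3.3  90.4]
scene blue 298 [628.6  26.5  85.9]
scene red 304 [625.3 -82.8  86. ]
scene yel 271 [572.8 -26.   85.9]
flask [378.6   5.7  89.4]
```

View pics/top15.png

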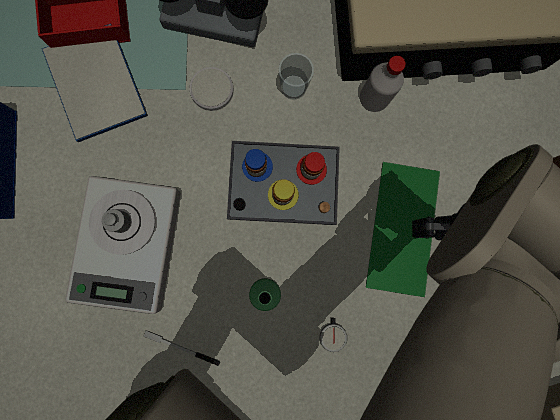

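View pics/scene15.png

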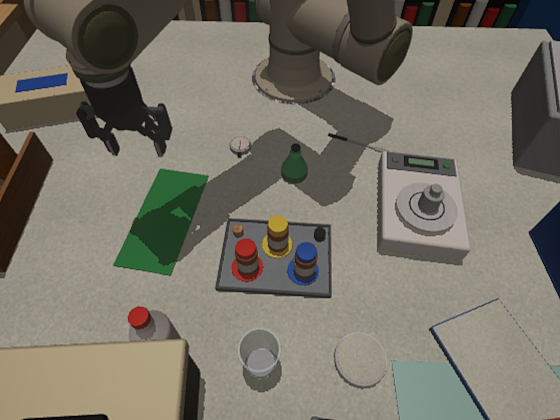

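The weight stands in the circle, each jar is on its own pad, the flask is unmoved, and the arm is clear. Handing in.

```bash
python3 -c "
from rig import ctrl
print(ctrl.finish_job())"
```

```text
the job is handed in; nothing more can be done
None
```

The job is done and handed in at about 52 s of the 141 s allowed. I parked all three jars on the mat, stood the weight on the balance pan, and put each jar back on the pad of its own colour. The hand-in call gives no verdict, so the results below are my own measurements.

- **Weight:** it stands upright about 1 mm from the pan's middle, against a limit of 15 mm.
- **Jars:** the wrist camera puts red about 2.3 mm, blue 1.9 mm and yellow 1.3 mm from their pad centres, against a limit of 12 mm. All three cap tops are at 85 mm, so the jars are upright and seated.
- **Flask and arm:** the flask reads the same position as at the start to within 0.5 mm. The gripper finished in free air above the mat.

No check failed. The three cameras disagree with each other by 2 to 4 mm, which is small against these limits.

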